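# Set the engraver's fence and load blank plaques from their fitted case

### The job

Get the engraving machine ready for the blank bronze plaques: break the seized orange clamp knob loose and slacken it about a quarter turn, slide the fence by its black grip until its white pointer stands at the red marker clip, and turn the knob back tight. Then take every plaque out of the fitted case (press its far end down into the well so that it tips up) and lay them all flat and side by side on the bed, each square to the fence with its far end against it. Leave the things standing around where they are.

Things in the scene. Friction and masses are not known exactly. Their poses are not given: they have to be found in the camera images.
- engraver: Engraving machine, fixed: grey base, flat bed on top at z = 45 mm. Origin on the bench; x runs along the fence rail away from the robot, z up. Bed: x -160..+140, y -200..+143 mm. Parked gantry and spindle (215 mm high, fixed) at y below -225 mm, hand clearance needed; fence rail (14 mm high) and scale at y above +145 mm.
- fence_face (a point): On the near (robot-side) face of the fence blade, at bed height, at engraver y = 0; moves with the fence, axes as the engraver's. The aluminium blade lies across the bed (engraver y -190..+145 mm), square to engraver x, 12 mm thick, its top 19 mm above the bed.
- fence_pointer (a point): White pointer on the outer side of the fence carriage, over the scale; in line with the near face of the blade. Axes as the engraver's.
- mark_line (a point): Centre of the red marker clip (8 mm wide along x, 12 mm high) on the scale beside the fence rail, where the pointer must come. Axes as the engraver's. It is set anew for each job, 25 to 115 mm farther from the robot than the fence; leave it alone.
- fence (a joint): Travel of the fence along its rail, m; 0 at the robot-side stop, grows along engraver x (away from the robot), to 0.125. Friction about 8 N, no spring. Slide it only with the clamp slack.
- fence_grip (a point): Middle of the black finger grip on the fence carriage: a block 14 mm (along x) by 30 mm (y), its top 10 mm above this point, the carriage's top 23 mm below. The carriage is 33 mm wide (engraver y +145..+178) and reaches from 22 mm before to 108 mm beyond the grip along x.
- clamp (a joint): Angle of the orange clamp knob, rad: 0 = tight, grows anticlockwise seen from above (slackening) to a stop at 1.9. Seized when tight: breaks loose at about 0.4 N m, the drag fades over the first 0.7 rad, then it turns freely (under 0.1 N m). The same backwards when tightened; stays where it is left.
- clamp_grip (a point): Middle of the knob's bar, on the knob's axis, 76 mm beyond the finger grip: orange bar 56 mm long, 14 mm thick, 22 mm high (11 mm above and below this point). Lies along engraver y when tight and turns with the knob (this point turns too: the bar lies along its y). The carriage's top is 23 mm below.
- case: Fitted case, fixed, 159 x 248 x 49 mm; origin on the bench, x away from the robot. Four pockets at y -90, -30, 30, 90 mm: x -76..63, 52 mm wide. Ledge at z 42 mm for x < 0, well 36 mm deep for x > 0 (brass dots). Press a plaque's far end (x about 45) down to the well's floor: it tips, slides a few mm on the slick lining and stays at 30 deg when let go, near end 20 mm above the rim.
- plaque1: Blank bronze plaque, 130 mm (x) by 46 mm (y) by 6 mm, about 0.3 kg, a small screw hole 8 mm from either end. Origin at the centre of its underside, z up. Lies in a pocket of the case, x along it, away from the robot, far half over the well, top 1 mm below the rim (no room for fingers). Some of the four may be absent.
- plaque2: Blank bronze plaque, 130 mm (x) by 46 mm (y) by 6 mm, about 0.3 kg, a small screw hole 8 mm from either end. Origin at the centre of its underside, z up. Lies in a pocket of the case, x along it, away from the robot, far half over the well, top 1 mm below the rim (no room for fingers). Some of the four may be absent.
- plaque3: Blank bronze plaque, 130 mm (x) by 46 mm (y) by 6 mm, about 0.3 kg, a small screw hole 8 mm from either end. Origin at the centre of its underside, z up. Lies in a pocket of the case, x along it, away from the robot, far half over the well, top 1 mm below the rim (no room for fingers). Some of the four may be absent.
- plaque4: Blank bronze plaque, 130 mm (x) by 46 mm (y) by 6 mm, about 0.3 kg, a small screw hole 8 mm from either end. Origin at the centre of its underside, z up. Lies in a pocket of the case, x along it, away from the robot, far half over the well, top 1 mm below the rim (no room for fingers). Some of the four may be absent.
- waxjar: Amber jar with black lid, 64 mm across, 55 mm high, on the bench; leave it alone. Origin under its centre.
- driver: Orange screwdriver, 190 mm, lies on the bench beyond the case; leave it alone.
Things that resemble listed ones, but are neither listed nor needed, are in the scene too. Leave any blue or pink look-alike of the plaque1 alone.

How it is judged:
By the outcome, as a careful person would: the job done as asked, in the order asked, and still so for the second after the job is handed in, with the robot touching nothing.
Of plaque1, plaque2, plaque3, plaque4 only 3 to 4 are there at a start; the rules pass over those that are not, and their reading is None.
At some moment in a run one of plaque1, plaque2, plaque3, plaque4 may be knocked a few centimetres aside while the robot is not near it.
It also fails if it takes over 210 s, if anything falls off the work surface, if the arm or the gripper's body presses on something with over 40 N, if the wrist force passes 120 N, or if a joint passes its speed limit or range.

### The arm

A 7-joint arm with a two-finger parallel gripper is mounted at the origin on the work surface. World frame = base frame: x ahead of the robot, y to its left, z up, the work surface at z = 0. Lengths are in m, angles in degrees, forces in N, time in s.
With the tool pointing down it reaches from about 0.4 to 0.875 m from the base axis. Payload 4.4 kg.
Tool frame: the origin (TCP) lies midway between the tips of the shut fingers; the grasp point (between the pads) lies ctrl.grasp_offset behind it (ctrl.grasp_offset is the distance from the TCP to the grasp point, in m); z points along the fingers, y is the direction in which the jaws open and shut (so a half turn about z gives the same grasp; the last joint's range is limited). The gripper opens to 85 mm and grips with 20 to 120 N. Pads are 22 mm wide; open, the fingers measure 114 mm over their backs; the gripper's body (76 mm by 85 mm) begins 54 mm behind the grasp point. The pads swing forward as they close: fully open they stand 13 mm farther back than shut.
Start: joints at [63.667, 36.005, 2.206, 86.941, -1.547, 57.084, -1.146], TCP at [0.249, -0.6, 0.231] pointing down, gripper open.
Joint ranges: [-175.42, 175.42], [-21.48, 121.26], [-71.46, 75.88], [10.55, 141.38], [-63.04, 243.04], [13.31, 113.54], [-168.57, 168.57]. Speed limits (degrees/s): [147.25, 147.25, 180, 180, 180, 180, 180].

### API

Orientations are given as a 3x3 rotation matrix whose columns are the frame's x, y, z axes.
In Python, from rig import ctrl gives the robot as it stands.
- The arm moves only by the shell command python3 -m pendant 'ROWS'. ROWS is JSON, a list of rows, each a list of 5 numbers: the gripper command: -1 is fully open, 1 is shut, values between are in proportion, then the shift along the world's x, y, z normalised to -1 to 1, where 1 is 0.025 m, then the turn about the world's z normalised to -1 to 1, where 1 is 0.15 rad. In form: [[claw, tx, ty, tz, twist], ...]. A call has 1 to 10 rows; each row shifts and turns the commanded pose from where the row before left it; what a row does not reach is not made up. A row lasts 1/10 s, in which the tool goes at most 50 mm and 8.59 degrees, less where a joint would pass 70% of its speed; a pose out of reach is approached as far as the arm can. A call with a number of a shift or a turn outside -1 to 1 is refused whole. A call with a gripper value outside its range is refused whole. The fingers move at their own pace and stop on an object; the grip force is fixed at half the most. Time passes only in rows, so rows that do not move let the fingers close. It gives the time, the measured TCP pose, the force and the opening at its end, in the units of the state.
- ctrl.state(): the state, without advancing time (a new reading comes with each control period).
- ctrl.get_image(name): name is "scene" or "top" or "wrist"; returns a dict with "color" (384x512x3 uint8, red, green, blue), "range_z" (384x512 float32, m along the optical axis (not along the pixel's ray), 0 where there is no reading), "fx", "fy", "cx", "cy" (pixels), "R" (3x3) and "t" (3): a world point X has camera coordinates R X + t; the wrist camera has in their place "mount" (4x4, takes a point from camera to tool coordinates, whose origin is the TCP and whose axes are the flange's). Camera axes: x right, y down, z forward; pixel columns grow to the right and rows downward; lengths in m; the calibration is good to about 2 mm. A picture is of the moment at which its call begins: read the wrist's pose just before it.
- ctrl.close_job(): hands the job in, once; it reports no verdict.
Trained networks look in a picture, given as the dict that the camera call returned (one of the last four; its "shot" number tells which), for a name from the list of things; names that differ only in an ending like _2 or _b are one class to them, and where a whole thing is asked for, a point or a joint stands for the part that bears it (a point fixed in the world has none). Each returns a list of dicts, best first, with "conf" (0 to 1); they miss things now and then, are a little off and sometimes report something else, mostly with a low value. They report only what shows in the picture. A call takes as long as a camera call. They do not tell look-alikes from the thing itself.
- ctrl.find_in(picture, name): "centre" ([x, y, z] in m, in world coordinates, good to about 4 mm: the middle of the surface that is visible of it).
The state is a dict: "clock": time; "joint_positions": joint angles; "joint_velocities": joint speeds; "effort": joint torques, N m; "ee_pos": TCP position; "ee_rot": TCP orientation; "ft_force": force on the tool from outside, world axes, zero at the start; "ft_torque": the same for the moment, N m; "opening": finger opening in m.
Only numpy, scipy, OpenCV 4.12 (cv2) and the standard library are available. Lean on these libraries where they do the work, as an engineer would, in place of code of your own. Each camera call takes 0.05 s, during which the arm holds its last target. There are 200 camera calls.

## Working session

There is one attempt and no reset: what is moved stays moved. The work goes in short steps, Python scripts to look and compute and a shell command to move; the robot and the scene stay as the last step left them, time stands still between calls to the robot, and variables do not carry over. Pictures are saved under pics/ and viewed, about 12 in all and at most 16, crops included, and the job is handed in when it is done.

```bash
ls; mkdir -p pics; cat > h.py <<'E'
import numpy as np, cv2
from rig import ctrl
np.set_printoptions(precision=4,suppress=True)
def save(im,name,crop=None,s=1.0):
    c=im["color"][:,:,::-1]
    if crop: u0,v0,u1,v1=crop; c=c[v0:v1,u0:u1]
    c=cv2.resize(c,None,fx=s,fy=s,interpolation=cv2.INTER_CUBIC); cv2.imwrite(f"pics/{name}.png",c)
def cloud(im,st=None):
    z=im["range_z"]; v,u=np.mgrid[0:384,0:512]
    P=np.stack([(u-im["cx"])/im["fx"]*z,(v-im["cy"])/im["fy"]*z,z],-1)
    if "R" in im: W=(P-im["t"])@im["R"]
    else:
        M=im["mount"]; T=P@M[:3,:3].T+M[:3,3]; W=T@np.array(st["ee_rot"]).T+st["ee_pos"]
    W[z==0]=np.nan; return W
E
python3 - <<'E'
from h import *
print(ctrl.state(), ctrl.grasp_offset)
for n in ["scene","top"]:
    im=ctrl.get_image(n); save(im,n+"0",s=1.5)
    for k in ["engraver","fence_face","fence_pointer","mark_line","fence_grip","clamp_grip","case","plaque1","waxjar","driver"]:
        print(n,k,[(np.round(d["centre"],4).tolist(),round(d["conf"],2)) for d in ctrl.find_in(im,k)])
E
```

```text
pics
{'clock': 0.0, 'joint_positions': array([63.6663, 36.0594,  2.2011, 86.9956, -1.5466, 57.0838, -1.1463]), 'joint_velocities': array([ 0.0403, -0.0677,  0.0251, -0.0597, -0.1018,  0.041 , -0.0455]), 'effort': array([  0.0004, -56.3392,   1.2261, -19.3441,   0.0109,   0.0103,
        -0.    ]), 'ee_pos': array([ 0.2492, -0.5997,  0.2304]), 'ee_rot': array([[ 0.9234,  0.3837, -0.0007],
       [ 0.3837, -0.9234,  0.0018],
       [-0.    , -0.0019, -1.    ]]), 'ft_force': array([0.6363, 0.4034, 0.4945]), 'ft_torque': array([-0.0082, -0.006 ,  0.0184]), 'opening': 0.08565949475907096} 0.0187
scene engraver [([0.5965, -0.285, 0.0455], 0.85)]
scene fence_face [([0.5556, -0.0567, 0.0643], 0.86), ([0.5924, -0.2884, 0.0455], 0.69)]
scene fence_pointer [([0.5497, -0.0598, 0.0677], 0.77)]
scene mark_line []
scene fence_grip [([0.558, -0.0584, 0.065], 0.69)]
scene clamp_grip [([0.5693, -0.0006, 0.0933], 0.59)]
scene case [([0.5899, 0.2848, 0.0434], 0.74), ([0.5319, 0.3613, 0.0509], 0.19)]
scene plaque1 [([0.5317, 0.3619, 0.0475], 0.91), ([0.636, 0.5035, 0.0023], 0.83), ([0.2502, 0.4056, 0.0085], 0.79), ([0.5245, 0.2404, 0.0504], 0.73)]
scene waxjar [([0.3088, 0.2352, 0.0383], 0.64)]
scene driver [([0.7064, 0.2065, 0.0175], 0.65)]
top engraver [([0.5412, -0.2455, 0.0448], 0.97)]
top fence_face [([0.5484, -0.0204, 0.0644], 0.87)]
top fence_pointer [([0.5402, -0.0151, 0.0629], 0.75)]
top mark_line [([0.2884, 0.2377, 0.0592], 0.44)]
top fence_grip [([0.5484, -0.016, 0.062], 0.64)]
top clamp_grip [([0.5573, -0.0025, 0.1041], 0.55)]
top case [([0.518, 0.2917, 0.0443], 0.82)]
top plaque1 [([0.5131, 0.1831, 0.0471], 0.83), ([0.4899, 0.6896, 0.0104], 0.76), ([0.6438, 0.4864, 0.0032], 0.7), ([0.5232, 0.3567, 0.0487], 0.59), ([0.2467, 0.4033, 0.0059], 0.59), ([0.514, 0.2389, 0.047], 0.57)]
top waxjar [([0.2886, 0.2363, 0.0586], 0.7)]
top driver [([0.7027, 0.2106, 0.0214], 0.7), ([0.5414, -0.2428, 0.0467], 0.63)]
```

View pics/scene0.png

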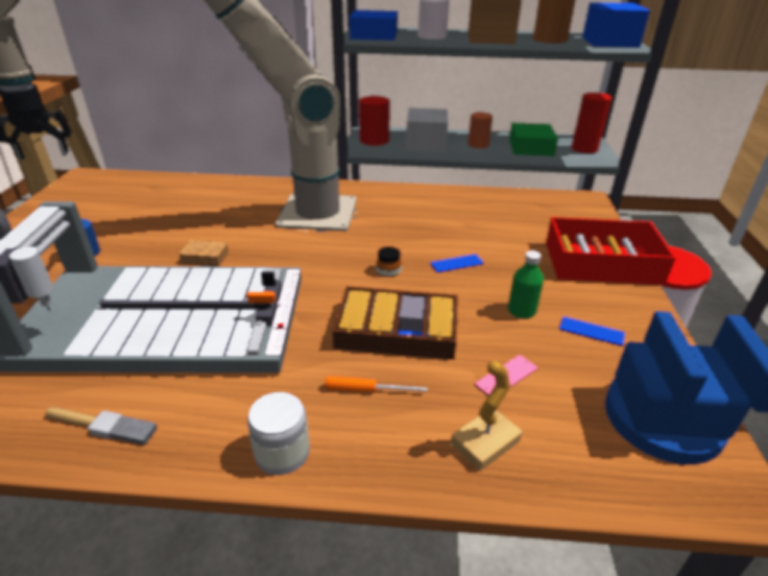

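View pics/top0.png

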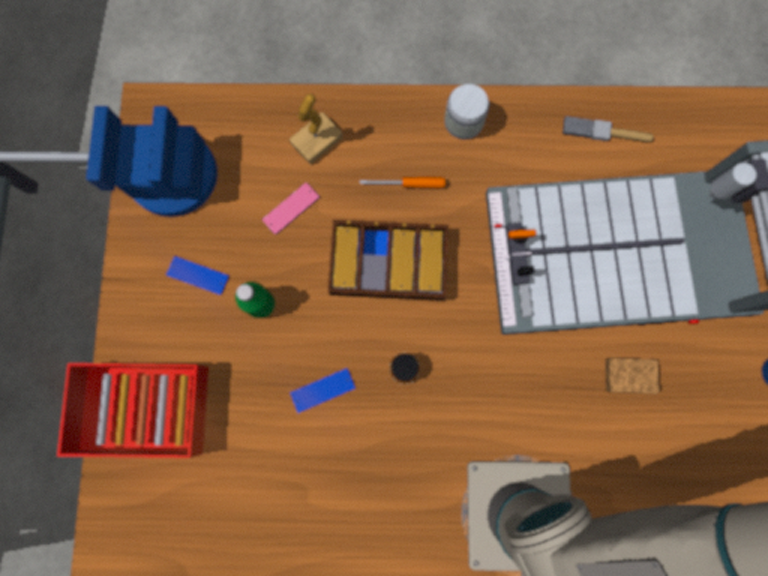

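Scene/top: the case (top picture ~(388,260)) holds three gold plaques (left, and two right pockets; the second pocket from the left is empty). The blue and pink plates are look-alikes. The knob is at (522,234), the grip at (522,262), the red clip at (498,226).

```bash
python3 - <<'E'
from h import *
im=ctrl.get_image("top"); W=cloud(im); hsv=cv2.cvtColor(im["color"],cv2.COLOR_RGB2HSV)
H,S,V=[hsv[...,i].astype(int) for i in range(3)]
def comp(m,lab,mn=3):
    n,l,st,c=cv2.connectedComponentsWithStats(m.astype(np.uint8))
    for i in range(1,n):
        if st[i,4]>=mn:
            p=W[l==i]; p=p[~np.isnan(p[:,0])]
            if len(p)<3: continue
            q=p[:,:2]-np.median(p[:,:2],0); w,v=np.linalg.eigh(q.T@q); d=v[:,1]; d=d*np.sign(d[0]+1e-9)
            print(lab,st[i,4],c[i].round(1),np.median(p,0),p.min(0),p.max(0),np.degrees(np.arctan2(d[1],d[0])).round(1))
X=W[...,0];Y=W[...,1];Z=W[...,2]
reg=(Y<0.05)&(Y>-0.5)&(X>0.3)&(X<0.85)
comp(reg&(H>5)&(H<15)&(S>200)&(Z>.06),"orange")
comp(reg&((H<4)|(H>176))&(S>120)&(Z>.03),"red")
comp((H>18)&(H<32)&(S>120)&(Z>.03)&(Z<.06)&(Y>.1)&(Y<.45),"gold",50)
comp(reg&(V<70)&(Z>.05),"dark")
# base outline
m=reg&(Z>.035)&(Z<.06)&(Y>-.38)
c=max(cv2.findContours(m.astype(np.uint8),0,2)[0],key=cv2.contourArea)
p=W[m][:,:2].astype(np.float32); r=cv2.minAreaRect(p); print("base",r)
m=(Z>.035)&(Z<.06)&(Y>.1)&(Y<.45)&(X>.4)&(X<.7)
print("case",cv2.minAreaRect(W[m][:,:2].astype(np.float32)))
# bed z & white lines
print(np.nanmedian(Z[reg&(S<40)&(V>150)&(Z<.055)]))
save(im,"top1",(310,100,512,230),3.9)
E
```

```text
orange 79 [346.6 155.6] [ 0.5582 -0.0008  0.107 ] [ 0.5526 -0.0262  0.0872] [0.5679 0.0235 0.1136] -86.9
red 5 [331.4 150.2] [0.5901 0.0379 0.058 ] [0.5883 0.0325 0.0543] [0.5905 0.0416 0.0601] 86.7
red 9 [462.7 213.3] [ 0.3949 -0.3735  0.0356] [ 0.392  -0.3819  0.0308] [ 0.396  -0.3635  0.0395] -88.4
gold 550 [229.7 171. ] [0.5215 0.3605 0.0478] [0.4572 0.3373 0.0386] [0.5883 0.384  0.0554] -1.2
gold 538 [267.8 173.3] [0.5134 0.2387 0.0478] [0.452  0.2161 0.0321] [0.5896 0.2636 0.0557] -2.6
gold 531 [286.8 173.2] [0.5159 0.1783 0.0478] [0.4543 0.1553 0.0312] [0.5872 0.2036 0.055 ] -2.2
dark 182 [486.1 108.7] [ 0.6961 -0.4148  0.1488] [ 0.6727 -0.4357  0.0586] [ 0.7096 -0.4112  0.2212] 23.9
dark 150 [497.2 128.8] [ 0.6199 -0.4174  0.1823] [ 0.6167 -0.4721  0.0504] [ 0.6469 -0.4114  0.2225] -89.9
dark 29 [346.1 160.4] [ 0.5501 -0.0022  0.0862] [ 0.5456 -0.015   0.074 ] [0.5541 0.0079 0.0956] 87.6
dark 71 [349.1 180.4] [ 0.4826 -0.0071  0.1051] [ 0.4766 -0.0245  0.0713] [0.4986 0.0054 0.1137] 84.9
dark 198 [500.9 202.1] [ 0.4152 -0.4386  0.1219] [ 0.409  -0.4952  0.0585] [ 0.4283 -0.4343  0.1853] 81.1
base ((0.5085799694061279, -0.1666465848684311), (0.4167822301387787, 0.42995667457580566), 0.534797728061676)
case ((0.5212697982788086, 0.27020063996315), (0.24845674633979797, 0.16094832122325897), 88.01847076416016)
0.04529454995513795
```

View pics/top1.png

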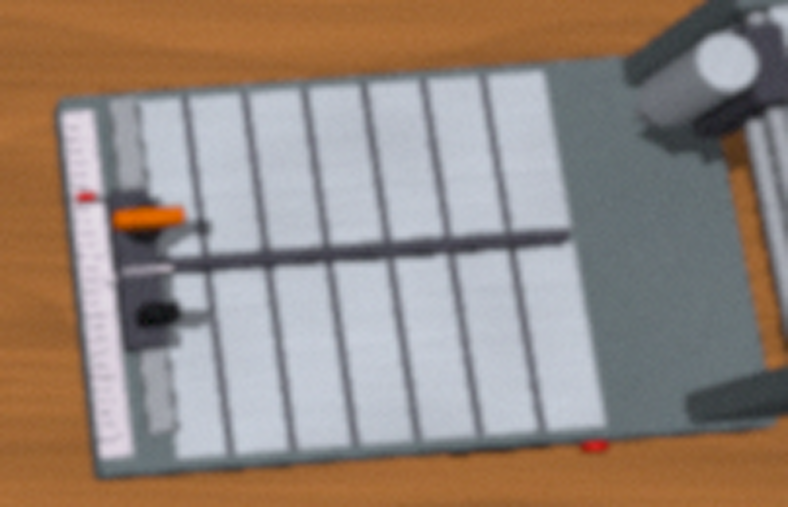

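```bash
python3 -m pendant '[[-1,0,0,1,0],[-1,0,0,1,0],[-1,0,0.2,1,0],[-1,0.2,0.6,1,0],[-1,0.3,0.9,0.5,0],[-1,0.4,1,0,0],[-1,0.4,1,0,0.4],[-1,0.4,1,0,0.6],[-1,0.4,1,0,0.7],[-1,0.4,1,0,0.7]]'
python3 -m pendant '[[-1,0.4,1,0,0.7],[-1,0.4,1,0,0.7],[-1,0.4,1,0,0.7],[-1,0.4,1,0,0.7],[-1,0.4,1,0,0.7],[-1,0.4,1,0,0.7],[-1,0.4,1,0,0.7],[-1,0.4,1,0,0.7],[-1,0.4,1,0,0.4],[-1,0.4,1,0,0.3]]'
python3 -m pendant '[[-1,0.4,1,0,0],[-1,0.4,1,0,0],[-1,0.5,1,0,0],[-1,0.5,1,0,0],[-1,0.5,1,0,0],[-1,0.5,0.5,0,0],[-1,0.4,0,0,0],[-1,0,0,0,0],[-1,0,0,0,0]]'
python3 - <<'E'
from h import *
st=ctrl.state(); print(st["joint_positions"],st["clock"])
im=ctrl.get_image("wrist"); save(im,"w0",s=1.5); print(im["mount"])
for k in ["fence_face","fence_pointer","mark_line","fence_grip","clamp_grip"]:
    print(k,[(np.round(d["centre"],4).tolist(),round(d["conf"],2)) for d in ctrl.find_in(im,k)])
np.savez("w0.npz",W=cloud(im,st),c=im["color"])
E
```

```text
clock: 2.15
ee_pos: [0.3123, -0.4317, 0.344]
ee_rot: [[0.726, 0.688, 0.0], [0.688, -0.726, -0.0], [-0.0, 0.0, -1.0]]
ft_force: [1.1, -0.1, -0.6]
opening: 0.0851
clock: 3.15
ee_pos: [0.4122, -0.1818, 0.344]
ee_rot: [[-0.13, 0.992, 0.0], [0.992, 0.13, -0.0], [-0.0, 0.0, -1.0]]
ft_force: [0.7, 0.1, -0.1]
opening: 0.0856
clock: 4.05
ee_pos: [0.4915, -0.0466, 0.3435]
ee_rot: [[-0.126, 0.992, -0.001], [0.992, 0.126, -0.001], [-0.0, -0.001, -1.0]]
ft_force: [-0.9, -0.9, -0.1]
opening: 0.0853
[ 21.6766  17.6328 -26.1169 101.3297   8.6327  63.0708  -0.0771] 4.05
[[-0.0002 -0.9596 -0.2813  0.0725]
 [ 1.     -0.0002  0.0002 -0.0003]
 [-0.0003 -0.2813  0.9596 -0.142 ]
 [ 0.      0.      0.      1.    ]]
fence_face [([0.543, -0.0082, 0.077], 0.8)]
fence_pointer [([0.5385, -0.0133, 0.0724], 0.91)]
mark_line [([0.5886, 0.0363, 0.0585], 0.43)]
fence_grip [([0.5415, -0.0123, 0.078], 0.62), ([0.699, 0.1658, 0.0257], 0.5)]
clamp_grip [([0.5593, -0.0034, 0.1039], 0.68)]
```

View pics/w0.png

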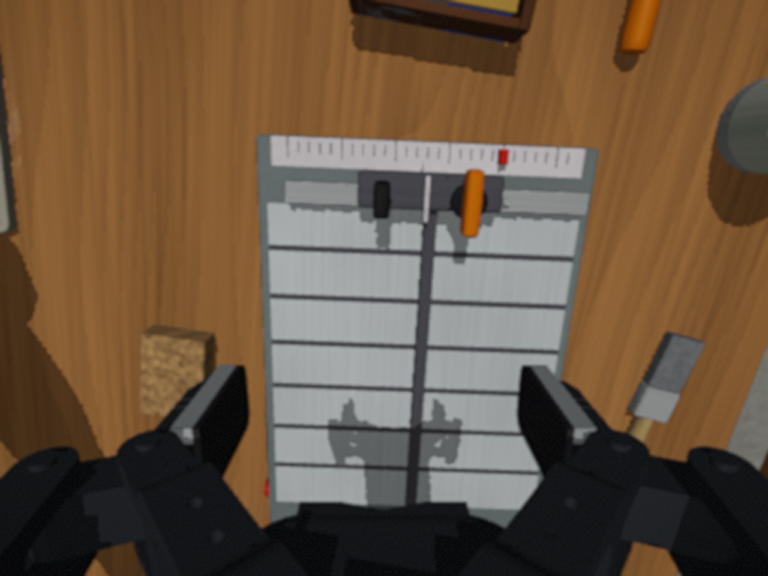

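```bash
python3 - <<'E'
from h import *
d=np.load("w0.npz"); W=d["W"]; hsv=cv2.cvtColor(d["c"],cv2.COLOR_RGB2HSV); H,S,V=[hsv[...,i].astype(int) for i in range(3)]
X,Y,Z=[W[...,i] for i in range(3)]
bed=(abs(Z-.045)<.006)&(X>.3)&(X<.75)&(Y<-.02)&(Y>-.3)
print("bedz",np.nanmedian(Z[bed]))
wh=bed&(V>120)&(S<60)
# edges of near base / slots: use base left edge : dark slots
for v in range(160,200,1): pass
def line(pts,name):
    p=np.array(pts,np.float32); vx,vy,x0,y0=cv2.fitLine(p,cv2.DIST_HUBER,0,.01,.01).ravel(); print(name,np.degrees(np.arctan2(vy,vx)),x0,y0)
# blade rows: for each row, dark pixels with z>.055
pts=[];npt=[]
for v in range(150,300):
    u=np.where((Z[v]>.056)&(V[v]<110)&(abs(np.arange(512)-283)<25)&(Y[v]<-.03)&(Y[v]>-.2))[0]
    if 2<len(u)<20:
        pts.append(W[v,u].mean(0)[:2]); npt.append((W[v,u[0]][0],W[v,u[0]][1],W[v,u[-1]][0]))
print(len(pts)); line(pts,"blade"); print(np.array(npt)[::12])
# slots
for (u0,u1,v0) in [(185,270,165),(185,270,198),(185,270,228),(295,375,171),(295,370,203)]:
    q=[]
    for u in range(u0,u1):
        vv=np.arange(v0-5,v0+6); v=vv[np.argmin(V[vv,u])]; q.append(W[v,u,:2])
    line(q,"slot")
m=((H<5)|(H>175))&(S>120)&(Y>0)&(Y<.1)&(Z>.03)&(X<.65); p=W[m]; print("clip",m.sum(),np.nanmean(p,0),np.nanmin(p,0),np.nanmax(p,0))
m=(H>5)&(H<16)&(S>190)&(Z>.095)&(X<.65); p=W[m]; print("knob",m.sum(),np.nanmean(p,0),np.nanmin(p,0),np.nanmax(p,0)); line(p[:,:2],"knob")
m=(V<50)&(Z>.098)&(X<.52)&(X>.45)&(Y>-.04)&(Y<.04); p=W[m]; print("grip",m.sum(),np.nanmean(p,0),np.nanmin(p,0),np.nanmax(p,0))
m=(V>130)&(S<60)&(Z>.06)&(X<.56)&(X>.50)&(Y>-.04)&(Y<.05); p=W[m]; print("pointer",m.sum(),np.nanmean(p,0),np.nanmin(p,0),np.nanmax(p,0)); line(p[:,:2],"ptr")
E
```

```text
bedz 0.04470600946139744
110
blade -85.08338 0.53913856 -0.11205293
[[ 0.527  -0.0316  0.5381]
 [ 0.528  -0.0482  0.5392]
 [ 0.5308 -0.0657  0.5407]
 [ 0.5319 -0.083   0.542 ]
 [ 0.5331 -0.1011  0.5432]
 [ 0.5345 -0.1199  0.5447]
 [ 0.5358 -0.139   0.5461]
 [ 0.5386 -0.158   0.5491]
 [ 0.5401 -0.1783  0.5504]
 [ 0.5414 -0.1982  0.5522]]
slot 4.9975815 0.45209226 -0.06790065
slot 4.9724565 0.4563026 -0.1177276
slot 5.4112406 0.46956456 -0.16679682
slot 0.0 0.0 0.0
slot 4.8590474 0.6410939 -0.10201403
clip 50 [0.5898 0.0379 0.0566] [0.586  0.0317 0.055 ] [0.5933 0.0438 0.0583]
knob 289 [ 0.558  -0.0021  0.1065] [ 0.5515 -0.0285  0.0955] [0.5674 0.0229 0.1097]
knob -83.586205 0.556895 -0.0040660216
grip 14862 [ 0.4859 -0.0309  0.4225] [ 0.45   -0.04    0.0992] [0.52   0.0054 0.4406]
pointer 141 [ 0.5283 -0.0085  0.1534] [ 0.5106 -0.0384  0.0602] [0.5576 0.0247 0.4255]
ptr -80.8564 0.5257936 -0.010442842
```

```bash
python3 -m pendant '[[-1,0.66,0.44,0,-0.25],[-1,0.66,0.44,0,0],[-1,0.66,0.44,0,0],[-1,0.66,0.42,0,0],[-1,0,0,-0.6,0],[-1,0,0,-1,0],[-1,0,0,-1,0],[-1,0,0,-1,0],[-1,0,0,-1,0],[-1,0,0,-1,0]]'
python3 -m pendant '[[-1,0,0,-1,0],[-1,0,0,-1,0],[-1,0,0,-1,0],[-1,0,0,-1,0],[-1,0,0,-0.7,0],[-1,0,0,-0.1,0],[-1,0,0,0,0],[-1,0,0,0,0]]'
```

```text
clock: 5.35
ee_pos: [0.5579, -0.0021, 0.203]
ee_rot: [[-0.09, 0.996, 0.0], [0.996, 0.09, -0.0], [-0.0, 0.0, -1.0]]
ft_force: [-0.5, 0.2, -0.4]
opening: 0.0855
clock: 6.15
ee_pos: [0.5587, -0.0017, 0.0848]
ee_rot: [[-0.09, 0.996, 0.002], [0.996, 0.09, 0.0], [-0.0, 0.002, -1.0]]
ft_force: [-0.3, -0.1, -0.5]
opening: 0.085
```

```bash
python3 -m pendant '[[1,-0.04,-0.04,-0.05,0],[1,0,0,0,0],[1,0,0,0,0],[1,0,0,0,0],[1,0,0,0,0],[1,0,0,0,0],[1,0,0,0,0],[1,0,0,0,0]]'; python3 -m pendant '[[1,0,0,0,0.5],[1,0,0,0,0.5],[1,0,0,0,0.5],[1,0,0,0,0.5],[1,0,0,0,0.5],[1,0,0,0,0]]'; python3 -c "
from h import *; s=ctrl.state(); print(s['ft_torque'],s['joint_positions'])"
```

```text
clock: 6.95
ee_pos: [0.5599, -0.0025, 0.0841]
ee_rot: [[-0.09, 0.996, 0.006], [0.996, 0.09, 0.001], [0.0, 0.006, -1.0]]
ft_force: [2.3, -0.3, 5.0]
opening: 0.0285
clock: 7.55
ee_pos: [0.5593, -0.0027, 0.0841]
ee_rot: [[-0.45, 0.893, 0.005], [0.893, 0.45, 0.001], [-0.002, 0.005, -1.0]]
ft_force: [1.2, -1.8, 6.6]
opening: 0.0284
[-0.154  -0.3826 -0.0311] [ 12.8466  42.1824 -24.0552 108.5155  28.5098  34.9827  -2.6346]
```

```bash
python3 -m pendant '[[0,0,0,0,0],[0,0,0,0,0],[0,0,0,0.36,0],[0,0,0,0,-0.5],[0,0,0,0,-0.5],[0,0,0,0,-0.5],[0,0,0,0,-0.5],[0,0,0,0,-0.5]]'; python3 - <<'E'
from h import *
s=ctrl.state(); im=ctrl.get_image("wrist"); save(im,"w1",s=1.5)
E
```

```text
clock: 8.35
ee_pos: [0.5567, -0.0026, 0.092]
ee_rot: [[-0.087, 0.996, -0.0], [0.996, 0.087, 0.0], [0.0, -0.0, -1.0]]
ft_force: [0.6, 0.7, 0.3]
opening: 0.0428
```

View pics/w1.png

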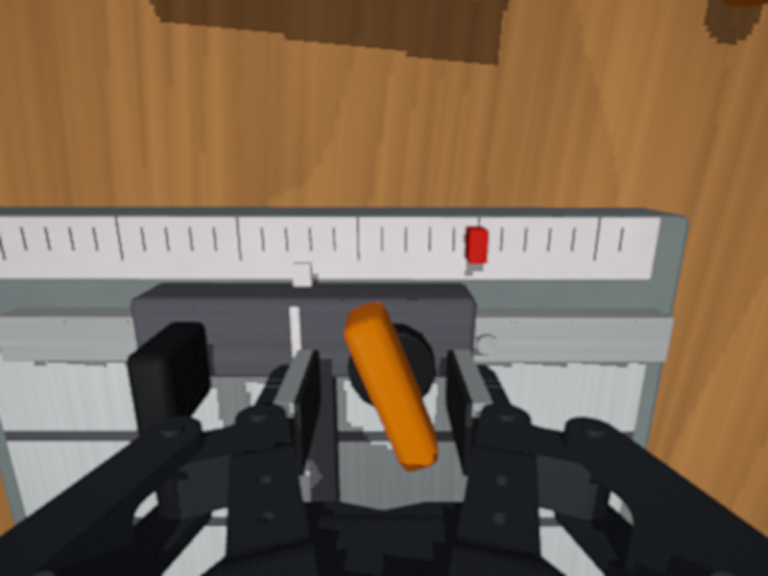

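```bash
python3 -m pendant '[[0,0,0,0,0.8],[0,0,0,0,0.8],[0,0,0,0,0.8],[1,0.04,0,0,0],[1,0,0,0,0],[1,0,0,0,0],[1,0,0,0,0],[1,0,0,0,0],[1,0,0,0,0]]'
```

```text
clock: 9.3
ee_pos: [0.5587, -0.0024, 0.092]
ee_rot: [[-0.435, 0.9, 0.002], [0.9, 0.435, 0.0], [-0.0, 0.002, -1.0]]
ft_force: [2.9, 1.2, 3.2]
opening: 0.0125
```

```bash
python3 -m pendant '[[1,0,0,0,0.5],[1,0,0,0,0.5],[1,0,0,0,0.5],[1,0,0,0,0.5],[1,0,0,0,0.5],[1,0,0,0,0.5],[1,0,0,0,0.5],[1,0,0,0,0.5],[1,0,0,0,0.5],[1,0,0,0,0.5]]'
python3 -m pendant '[[1,0,0,0,0.5],[1,0,0,0,0.5],[1,0,0,0,0.5],[1,0,0,0,0.5],[1,0,0,0,0.5],[1,0,0,0,0.5],[1,0,0,0,0],[-0.2,0,0,0,0],[-0.2,0,0,0,0],[-0.2,0,0,0,0]]'; python3 -m pendant '[[-0.2,0,0,1,0],[-0.2,0,0,1,0],[-0.4,-0.7,0,1,0],[-0.4,-1,0,0,0],[-0.4,-1,0,0,0],[-0.4,0,0,0,0]]'
python3 - <<'E'
from h import *
s=ctrl.state(); im=ctrl.get_image("wrist"); save(im,"w2",s=1.5); print(s["joint_positions"])
np.savez("w2.npz",W=cloud(im,s),c=im["color"])
E
```

```text
clock: 10.3
ee_pos: [0.5576, -0.0036, 0.092]
ee_rot: [[-0.933, 0.36, -0.001], [0.36, 0.933, -0.002], [-0.0, -0.002, -1.0]]
ft_force: [-0.4, -1.0, 6.2]
opening: 0.0124
clock: 11.3
ee_pos: [0.5574, -0.0028, 0.0912]
ee_rot: [[-0.997, -0.08, -0.001], [-0.08, 0.997, -0.0], [0.001, -0.0, -1.0]]
ft_force: [-0.2, -0.0, 0.3]
opening: 0.0512
clock: 11.9
ee_pos: [0.4866, -0.0032, 0.1664]
ee_rot: [[-0.997, -0.081, -0.004], [-0.081, 0.997, -0.002], [0.004, -0.002, -1.0]]
ft_force: [0.9, 0.1, -0.5]
opening: 0.0601
[ 29.4556  35.8947 -48.8632 115.347   37.8299  46.1973  52.8862]
```

View pics/w2.png

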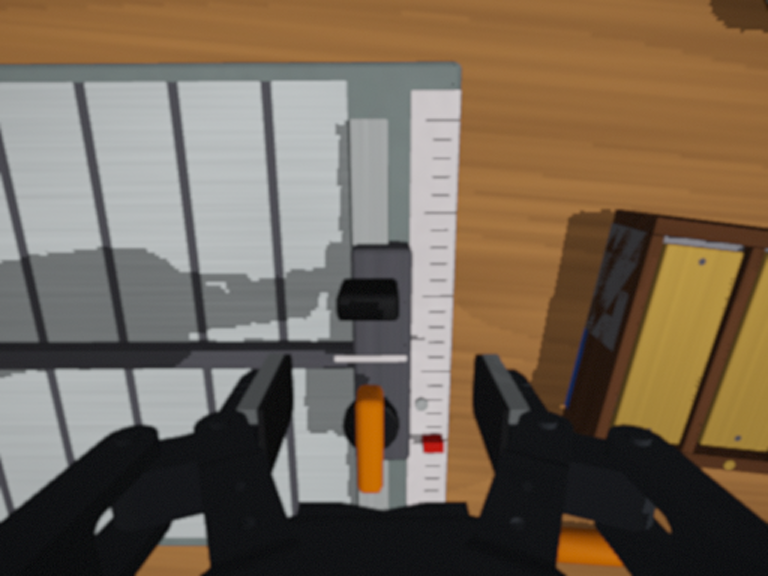

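```bash
python3 -m pendant '[[-0.4,-0.18,-0.2,-1,0],[-0.4,0,0,-1,0],[-0.4,0,0,-1,0],[-0.4,0,0,-0.14,0],[1,0,0,0,0],[1,0,0,0,0],[1,0,0,0,0],[1,0,0,0,0],[1,0,0,0,0],[1,0,0,0,0]]'
```

```text
clock: 12.95
ee_pos: [0.4871, -0.0106, 0.0894]
ee_rot: [[-0.997, -0.078, 0.002], [-0.078, 0.997, -0.005], [-0.002, -0.005, -1.0]]
ft_force: [0.5, -5.7, 1.7]
opening: 0.0283
```

```bash
python3 -m pendant '[[1,0.43,0.038,0,0],[1,0.43,0.038,0,0],[1,0.43,0.038,0,0],[1,0.43,0.038,0,0],[1,0.43,0.038,0,0],[1,0.43,0.038,0,0],[1,0,0,0,0],[1,0,0,0,0],[1,0,0,0,0]]'
cat > m.py <<'E'
from h import *
s=ctrl.state(); im=ctrl.get_image("wrist"); W=cloud(im,s); hsv=cv2.cvtColor(im["color"],cv2.COLOR_RGB2HSV); H,S,V=[hsv[...,i].astype(int) for i in range(3)]
X,Y,Z=[W[...,i] for i in range(3)]
m=((H<5)|(H>175))&(S>120)&(Y>0)&(Y<.1)&(Z>.03)&(X<.65); p=W[m]; v,u=np.where(m); print("clip",m.sum(),(p.min(0)+p.max(0))/2,u.mean(),v.mean())
print(ctrl.find_in(im,"fence_pointer")[:1],s["ee_pos"])
import sys; save(im,sys.argv[1],(180,100,380,384),2.1)
E
python3 m.py w3
```

```text
clock: 13.85
ee_pos: [0.5504, -0.0052, 0.0894]
ee_rot: [[-0.997, -0.078, -0.0], [-0.078, 0.997, -0.005], [0.001, -0.005, -1.0]]
ft_force: [-1.9, -6.3, 2.6]
opening: 0.0287Traceback (most recent call last):
  File "m.py", line 4, in <module>
    m=((H<5)|(H>175))&(S>120)&(Y>0)&(Y<.1)&(Z>.03)&(X<.65); p=W[m]; v,u=np.where(m); print("clip",m.sum(),(p.min(0)+p.max(0))/2,u.mean(),v.mean())
                                                                                                           ~~~~~^^^
    return umr_minimum(a, axis, None, out, keepdims, initial, where)
ValueError: zero-size array to reduction operation minimum which has no identity
```

```bash
python3 -m pendant '[[1,0.12,0.01,0,0],[1,0.12,0.01,0,0],[1,0,0,0,0],[1,0,0,0,0],[-0.4,0,0,0,0],[-0.4,0,0,0,0],[-0.4,0,0,0,0]]'
python3 -m pendant '[[-0.4,0,0,1,0],[-0.4,0,0,1,0],[-0.4,-1,0,1,0],[-0.4,-1,0,0,0],[-0.4,-1,0,0,0],[-0.4,0,0,0,0],[-0.4,0,0,0,0]]'
python3 m.py w3
```

```text
clock: 14.6
ee_pos: [0.5573, -0.001, 0.0889]
ee_rot: [[-0.997, -0.08, 0.002], [-0.08, 0.997, 0.001], [-0.002, 0.001, -1.0]]
ft_force: [-0.5, -0.8, 0.4]
opening: 0.0597
clock: 15.3
ee_pos: [0.482, -0.0013, 0.1636]
ee_rot: [[-0.997, -0.08, 0.001], [-0.08, 0.997, 0.0], [-0.001, 0.0, -1.0]]
ft_force: [0.3, -0.4, 0.2]
opening: 0.0596
clip 136 [0.5285 0.0369 0.1514] 287.79411764705884 301.00735294117646
[{'centre': [0.5851, -0.0089, 0.0722], 'conf': 0.75}] [ 0.482  -0.0013  0.1636]
```

View pics/w3.png

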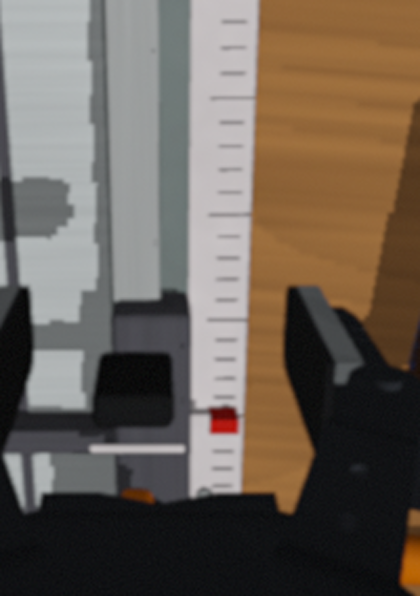

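```bash
python3 - <<'E'
from h import *
s=ctrl.state(); im=ctrl.get_image("wrist"); W=cloud(im,s); c=im["color"]
hsv=cv2.cvtColor(c,cv2.COLOR_RGB2HSV).astype(int); ex=np.array([.9962,.0872]); o=np.array([.5898,.0379])
for u in (232,246,260,286,288):
    print("col",u)
    for v in (range(306,322) if u<270 else range(290,312)): print(v,c[v,u],W[v,u],round(float((W[v,u,:2]-o)@ex),4), "*" if (hsv[v,u,2]>150 and hsv[v,u,1]<60 and u<270) or (hsv[v,u,1]>150) else "")
E
```

```text
col 232
306 [40 40 44] [ 0.5934 -0.0128  0.0636] -0.0008 
307 [40 39 42] [ 0.5947 -0.0128  0.0634] 0.0004 
308 [37 37 41] [ 0.5962 -0.0127  0.0628] 0.0019 
309 [39 38 42] [ 0.5972 -0.0127  0.0629] 0.003 
310 [73 71 72] [ 0.598  -0.0126  0.0633] 0.0038 
311 [136 132 133] [ 0.5903 -0.0122  0.0746] -0.0039 
312 [180 176 177] [ 0.5904 -0.0121  0.0758] -0.0037 *
313 [188 184 185] [ 0.5922 -0.0121  0.0749] -0.0019 *
314 [165 160 162] [ 0.5931 -0.012   0.0751] -0.001 *
315 [122 119 121] [ 0.6188 -0.0128  0.0441] 0.0245 
316 [ 98 101 101] [ 0.6198 -0.0127  0.0443] 0.0255 
317 [101 104 105] [ 0.6206 -0.0126  0.0449] 0.0263 
318 [103 107 107] [ 0.6214 -0.0125  0.0454] 0.027 
319 [106 109 109] [ 0.6229 -0.0125  0.045 ] 0.0286 
320 [105 109 109] [ 0.6232 -0.0124  0.0461] 0.0289 
321 [106 109 110] [ 0.6259 -0.0124  0.0443] 0.0316 
col 246
306 [76 76 81] [ 0.5838 -0.0001  0.0751] -0.0093 
307 [76 76 81] [ 0.586  -0.      0.0734] -0.007 
308 [74 74 79] [0.5861 0.     0.0748] -0.007 
309 [75 74 80] [0.5871 0.0001 0.0748] -0.006 
310 [90 89 93] [0.588  0.0002 0.075 ] -0.0051 
311 [140 137 138] [0.589
[... 2748 characters left out ...]
.0551] -0.0041 *
298 [109  14   9] [0.5862 0.0397 0.0557] -0.0034 *
299 [145  19  13] [nan nan nan] nan *
300 [170  25  17] [0.5879 0.0398 0.0565] -0.0018 *
301 [178  27  19] [0.5882 0.0397 0.0576] -0.0014 *
302 [178  23  15] [0.5895 0.0399 0.0572] -0.0001 *
303 [177  22  12] [0.591  0.0401 0.0567] 0.0014 *
304 [176  33  29] [0.5915 0.0401 0.0575] 0.0019 *
305 [177  92  92] [0.5937 0.0405 0.056 ] 0.0041 
306 [182 151 153] [0.6038 0.0429 0.0438] 0.0144 
307 [190 182 183] [0.6048 0.0429 0.0442] 0.0153 
308 [195 191 192] [0.6057 0.043  0.0445] 0.0163 
309 [195 190 192] [0.6066 0.0431 0.0449] 0.0172 
310 [196 191 193] [0.6071 0.043  0.0458] 0.0177 
311 [197 192 193] [0.6089 0.0433 0.045 ] 0.0194
```

```bash
python3 - <<'E'
from h import *
d=np.load("w2.npz"); W=d["W"]; c=d["c"]; ex=np.array([.9962,.0872]); o=np.array([.5898,.0379])
# w2 px/1.5: line (247,238), blade (180,236), clip (288,295)
for u,vs in ((247,range(233,244)),(262,range(233,244)),(180,range(224,248)),(130,range(224,248)),(288,range(286,302))):
    print("col",u)
    for v in vs: print(v,c[v,u],W[v,u],round(float((W[v,u,:2]-o)@ex),4))
E
```

```text
col 247
233 [81 80 86] [ 0.5186 -0.0065  0.074 ] -0.0748
234 [79 79 86] [ 0.5192 -0.0064  0.0748] -0.0742
235 [80 79 86] [ 0.5199 -0.0064  0.0752] -0.0735
236 [107 104 109] [ 0.5217 -0.0063  0.0732] -0.0717
237 [156 152 154] [ 0.5222 -0.0062  0.0742] -0.0712
238 [191 186 187] [ 0.5228 -0.0062  0.0748] -0.0706
239 [199 194 195] [ 0.5234 -0.0061  0.0756] -0.07
240 [182 177 179] [ 0.5249 -0.006   0.0742] -0.0685
241 [140 136 138] [ 0.5254 -0.006   0.0752] -0.068
242 [93 91 97] [ 0.5264 -0.0059  0.075 ] -0.067
243 [80 78 85] [ 0.5277 -0.0058  0.0741] -0.0657
col 262
233 [79 79 85] [0.5172 0.0059 0.075 ] -0.0751
234 [76 78 83] [0.5182 0.006  0.0748] -0.0741
235 [81 81 86] [0.5194 0.0062 0.0741] -0.0729
236 [123 120 123] [0.5203 0.0062 0.0741] -0.072
237 [175 170 172] [0.5208 0.0063 0.075 ] -0.0715
238 [200 195 196] [0.522  0.0064 0.0744] -0.0703
239 [203 198 199] [0.5229 0.0065 0.0743] -0.0694
240 [185 180 182] [0.5236 0.0065 0.0747] -0.0687
241 [142 138 140] [0.5247 0.0066 0.0744] -0.0676
242 [94 92 98] [0.5256 0.0067 0.0744] -0.0667
243 [77 76 83] [0.5268 0.0068 0.0737] -0.0654
col 180

[... 2452 characters left out ...]
 [0.5853 0.0383 0.0458] -0.0044
288 [161 152 153] [0.5862 0.0384 0.0462] -0.0035
289 [113  86  87] [0.5871 0.0384 0.0466] -0.0027
290 [90 28 27] [0.5866 0.0381 0.049 ] -0.0032
291 [91 11  7] [0.586  0.0378 0.0517] -0.0038
292 [93 11 10] [0.5866 0.0378 0.0524] -0.0032
293 [94 12 12] [0.5867 0.0377 0.0538] -0.0031
294 [118  16  10] [0.5865 0.0374 0.0559] -0.0034
295 [157  22  16] [0.5872 0.0374 0.0564] -0.0027
296 [178  24  19] [0.5891 0.0378 0.0553] -0.0007
297 [184  26  19] [0.5884 0.0374 0.0578] -0.0014
298 [184  26  18] [0.5903 0.0378 0.0567] 0.0005
299 [183  25  16] [0.5908 0.0377 0.0576] 0.0009
300 [183  30  25] [0.5925 0.038  0.0567] 0.0027
301 [180  77  77] [0.5938 0.0382 0.0564] 0.004
```

```bash
python3 -m pendant '[[-0.4,1,0,0,0],[-0.4,1,0,0,0],[-0.4,0.84,-0.1,0,0],[-0.4,0,0,-1,0],[-0.4,0,0,-1,0],[-0.4,0,0,-1,0],[-0.4,0,0,0,0],[1,0,0,0,0],[1,0,0,0,0],[1,0,0,0,0]]'; python3 -m pendant '[[1,0,0,0,0],[1,0,0,0,0],[1,0,0,0,0]]';  python3 -m pendant '[[1,0.06,0.005,0,0],[1,0.05,0.005,0,0],[1,0,0,0,0],[1,0,0,0,0],[1,0,0,0,0]]'
```

```text
clock: 16.45
ee_pos: [0.5537, -0.0048, 0.0897]
ee_rot: [[-0.997, -0.079, 0.003], [-0.079, 0.997, -0.002], [-0.002, -0.002, -1.0]]
ft_force: [-0.1, -2.2, 4.3]
opening: 0.0285
clock: 16.75
ee_pos: [0.5537, -0.0048, 0.0896]
ee_rot: [[-0.997, -0.079, 0.003], [-0.079, 0.997, -0.001], [-0.003, -0.002, -1.0]]
ft_force: [-0.6, -2.6, 6.1]
opening: 0.0282
clock: 17.25
ee_pos: [0.5538, -0.0048, 0.0896]
ee_rot: [[-0.997, -0.079, -0.002], [-0.079, 0.997, -0.003], [0.002, -0.003, -1.0]]
ft_force: [-5.4, -2.7, 12.4]
opening: 0.0284
```

```bash
python3 -m pendant '[[1,0.06,0.005,0,0],[1,0.05,0.005,0,0],[1,0,0,0,0],[1,0,0,0,0],[1,0,0,0,0]]'|head -2;python3 -m pendant '[[1,0.04,0.005,0,0],[1,0,0,0,0],[1,0,0,0,0]]'; 
```

```text
clock: 17.75
ee_pos: [0.5562, -0.0047, 0.0896]
clock: 18.05
ee_pos: [0.5571, -0.0046, 0.0896]
ee_rot: [[-0.997, -0.079, -0.003], [-0.079, 0.997, -0.003], [0.003, -0.003, -1.0]]
ft_force: [-7.7, -3.4, 13.0]
opening: 0.0285
```

```bash
python3 -m pendant '[[-0.4,0,0,0,0],[-0.4,0,0,0,0],[-0.4,0,0,0,0],[-0.4,0,0,1,0],[-0.4,0,0,1,0],[-0.4,-1,0,1,0],[-0.4,-1,0,0,0],[-0.4,-1,0,0,0],[-0.4,0,0,0,0],[-0.4,0,0,0,0]]'|head -2
cat > m2.py <<'E'
from h import *
s=ctrl.state(); im=ctrl.get_image("wrist"); W=cloud(im,s); hsv=cv2.cvtColor(im["color"],cv2.COLOR_RGB2HSV).astype(int); H,S,V=[hsv[...,i] for i in range(3)]
ex=np.array([.9962,.0872]); o=np.array([.5898,.0379]); ey=np.array([-.0872,.9962]); D=(W[...,:2]-o); A=D@ex; B=D@ey; Z=W[...,2]
m=(abs(Z-.0745)<.003)&(V>120)&(S<50)&(B>-.055)&(B<-.02)&(abs(A)<.09); w=V[m]-75.; print("line",m.sum(),(A[m]*w).sum()/w.sum())
r=((H<5)|(H>175))&(S>150)&(abs(B)<.015)&(abs(A)<.015); print("clip faces",r.sum(),np.median(A[r&(Z<.0535)]),A[r].max(),"ctr",np.median(A[r&(Z<.0535)])+.004)
print(ctrl.state()["ee_pos"])
E
python3 m2.py
```

```text
clock: 19.05
ee_pos: [0.4844, -0.0034, 0.1633]
line 157 0.0011662578769754694
clip faces 129 -0.0031391696153718913 0.00325341882312339 ctr 0.0008608303846281088
[ 0.485  -0.0032  0.1633]
```

```bash
python3 -m pendant '[[-0.4,1,0.05,0,0],[-0.4,1,0.05,0,0],[-0.4,1,0.05,0,0],[-0.4,1,0.05,0,0],[-0.4,1,0.05,0,0],[-0.4,0.74,0,0,0],[-0.4,0,0,-1,0],[-0.4,0,0,-1,0],[-0.4,0,0,-0.85,0],[-0.4,0,0,0,0]]'; python3 -m pendant '[[-0.4,0,0,0,0],[1,0,0,0,0],[1,0,0,0,0],[1,0,0,0,0],[1,0,0,0,0],[1,0,0,0,0],[1,0,0,0,0]]'; python3 -c "
from h import *; s=ctrl.state(); print(s['ft_torque'],s['joint_positions'])"
```

```text
clock: 20.1
ee_pos: [0.6261, 0.0024, 0.0884]
ee_rot: [[-0.997, -0.079, -0.005], [-0.079, 0.997, -0.0], [0.005, 0.0, -1.0]]
ft_force: [-0.7, -0.2, -0.2]
opening: 0.0597
clock: 20.8
ee_pos: [0.6282, 0.0017, 0.0931]
ee_rot: [[-0.997, -0.079, 0.002], [-0.079, 0.997, -0.002], [-0.002, -0.002, -1.0]]
ft_force: [-1.2, -3.4, 6.2]
opening: 0.0123
[-0.4184  0.199   0.0309] [ 21.9193  50.4236 -43.2003  96.4944  42.9993  50.9113  55.1475]
```

```bash
python3 -m pendant '[[1,0,0,0,-0.5],[1,0,0,0,-0.5],[1,0,0,0,-0.5],[1,0,0,0,-0.5],[1,0,0,0,-0.5],[1,0,0,0,-0.5],[1,0,0,0,-0.5],[1,0,0,0,-0.5],[1,0,0,0,-0.5],[1,0,0,0,-0.5]]'
python3 -m pendant '[[1,0,0,0,-0.5],[1,0,0,0,-0.5],[1,0,0,0,-0.5],[1,0,0,0,-0.5],[1,0,0,0,-0.5],[1,0,0,0,-0.5],[1,0,0,0,-0.5],[1,0,0,0,-0.5],[1,0,0,0,-0.5],[1,0,0,0,-0.5]]';python3 -m pendant '[[1,0,0,0,-0.4],[1,0,0,0,-0.4],[1,0,0,0,-0.3],[1,0,0,0,0],[1,0,0,0,0]]'; python3 -c "
from h import *; s=ctrl.state(); print(s['ft_torque'],s['joint_positions'])"
```

```text
clock: 21.8
ee_pos: [0.6287, 0.0034, 0.0931]
ee_rot: [[-0.782, 0.623, 0.003], [0.623, 0.782, 0.001], [-0.002, 0.003, -1.0]]
ft_force: [0.4, 0.3, 3.7]
opening: 0.0123
clock: 22.8
ee_pos: [0.6303, 0.0043, 0.0931]
ee_rot: [[-0.149, 0.989, 0.007], [0.989, 0.149, 0.002], [0.001, 0.007, -1.0]]
ft_force: [5.0, 0.3, -0.2]
opening: 0.0121
clock: 23.3
ee_pos: [0.6306, 0.0044, 0.0932]
ee_rot: [[0.007, 1.0, 0.007], [1.0, -0.007, 0.001], [0.001, 0.007, -1.0]]
ft_force: [5.6, 0.8, 0.1]
opening: 0.0124
[ 0.1579 -1.1376  1.7926] [  8.34    44.8762 -18.7907  96.8305  20.1414  41.2208 -20.9524]
```

```bash
python3 -m pendant '[[1,0,0,0,0.2],[-0.2,0,0,0,0.3],[-0.2,0,0,0,0],[-0.2,0,0,0,0],[-0.2,0,0,1,0],[-0.2,0,0,1,0],[-0.2,-1,-1,1,0],[-0.2,-0.3,-1,1,0],[-0.2,0,0,0,0],[-0.2,0,0,0,0]]'; python3 m2.py; python3 - <<'E'
from h import *
im=ctrl.get_image("wrist"); save(im,"w4",s=1.2)
E
```

```text
clock: 24.3
ee_pos: [0.595, -0.0478, 0.1923]
ee_rot: [[-0.058, 0.998, 0.001], [0.998, 0.058, 0.0], [-0.0, 0.001, -1.0]]
ft_force: [-0.9, 0.7, 0.5]
opening: 0.0514
line 198 0.0005666968202307046
clip faces 102 nan 0.004350681577806912 ctr nan
[ 0.5947 -0.0467  0.1916]
  return _methods._mean(a, axis=axis, dtype=dtype,
  ret = ret.dtype.type(ret / rcount)
```

View pics/w4.png

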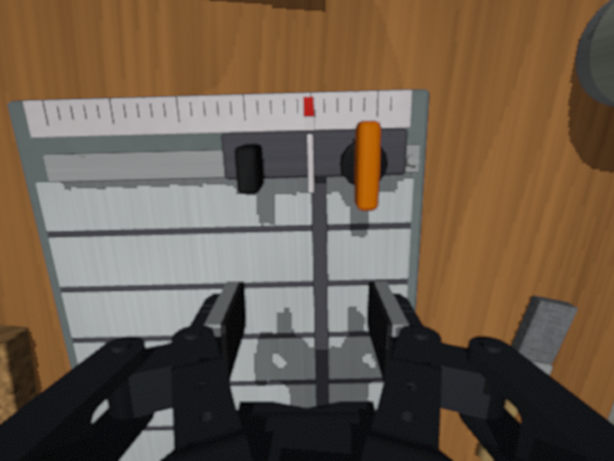

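Knob is back along the fence and the pointer stands at the clip (308,105). Now I go over the first plaque (pocket y −90).

```bash
python3 -m pendant '[[0,0,0.9,0.4,0.99],[0.5,-0.14,0.9,0,0.99],[1,-0.14,0.9,0,0.99],[1,-0.14,0.9,0,0.99],[1,-0.14,0.9,0,0.99],[1,-0.14,0.9,0,0.99],[1,-0.14,0.9,0,0.99],[1,-0.14,0.9,0,0.99],[1,-0.14,0.9,0,0.99],[1,-0.14,0.9,0,0.95]]'; python3 -m pendant '[[1,0,0,0,0],[1,0,0,0,0]]'; python3 - <<'E'
from h import *
s=ctrl.state(); im=ctrl.get_image("wrist"); save(im,"w5",s=1.2); np.savez("w5.npz",W=cloud(im,s),c=im["color"])
E
```

```text
clock: 25.4
ee_pos: [0.5624, 0.1801, 0.2007]
ee_rot: [[-1.0, 0.024, -0.002], [0.024, 1.0, 0.001], [0.002, 0.001, -1.0]]
ft_force: [0.3, 0.4, -0.4]
opening: 0.0001
clock: 25.6
ee_pos: [0.5627, 0.1788, 0.2008]
ee_rot: [[-1.0, 0.031, -0.002], [0.031, 1.0, 0.0], [0.002, 0.0, -1.0]]
ft_force: [-0.2, -0.3, -1.0]
opening: -0.0
```

View pics/w5.png

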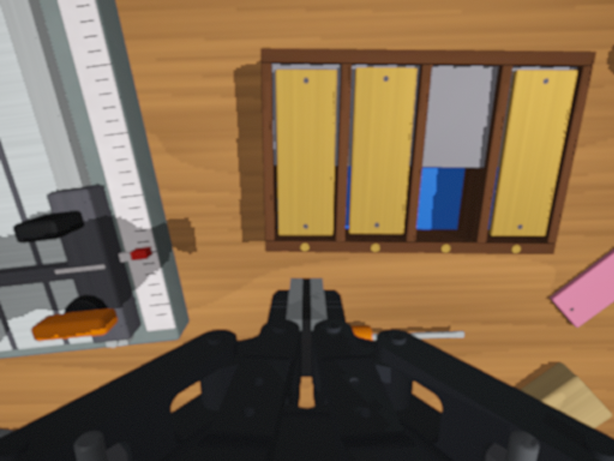

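```bash
cat > p.py <<'E'
from h import *
def gold(W,c,box,mn=150,zr=(.03,.2)):
    hsv=cv2.cvtColor(c,cv2.COLOR_RGB2HSV).astype(int); H,S,V=[hsv[...,i] for i in range(3)]
    m=(H>18)&(H<32)&(S>90)&(V>90)&(W[...,2]>zr[0])&(W[...,2]<zr[1])&(W[...,0]>box[0])&(W[...,0]<box[1])&(W[...,1]>box[2])&(W[...,1]<box[3])
    n,l,st,ce=cv2.connectedComponentsWithStats(m.astype(np.uint8))
    for i in range(1,n):
        if st[i,4]<mn: continue
        p=W[l==i]; p=p[~np.isnan(p).any(1)]; r=cv2.minAreaRect(p[:,:2].astype(np.float32))
        q=np.linalg.lstsq(np.c_[p[:,:2],np.ones(len(p))],p[:,2],rcond=None)[0]
        print("gold",st[i,4],"rect",np.round(r[0],4),np.round(r[1],4),round(r[2],2),"x",p[:,0].min().round(4),p[:,0].max().round(4),"y",p[:,1].min().round(4),p[:,1].max().round(4),"z",np.percentile(p[:,2],[2,50,98]),"slope",q[:2])
E
python3 - <<'E'
from p import *
d=np.load("w5.npz"); W=d["W"]; gold(W,d["c"],(.4,.7,.1,.5))
E
```

```text
gold 6667 rect [0.5185 0.2418] [0.0486 0.1345] 88.3 x 0.4509 0.5864 y 0.2157 0.2676 z [0.0418 0.0473 0.0488] slope [-0.0031 -0.0252]
gold 6614 rect [0.5183 0.1807] [0.0464 0.135 ] 87.56 x 0.4505 0.5863 y 0.1553 0.2062 z [0.0456 0.0474 0.0489] slope [-0.0046 -0.0058]
gold 6843 rect [0.5235 0.3621] [0.0505 0.1348] 88.03 x 0.4568 0.5917 y 0.335 0.3892 z [0.0441 0.0472 0.0487] slope [-0.0006 -0.0139]
```

```bash
python3 -m pendant '[[1,0.13,0.06,-1,0],[1,0,0,-1,0],[1,0,0,-1,0],[1,0,0,-1,0],[1,0,0,-1,0],[1,0,0,-0.6,0],[1,0,0,-0.3,0],[1,0,0,-0.3,0],[1,0,0,-0.3,0],[1,0,0,0,0]]' ; python3 -m pendant '[[1,0,0,-0.3,0],[1,0,0,-0.15,0],[1,0,0,0,0]]'
```

```text
clock: 26.65
ee_pos: [0.5666, 0.1791, 0.039]
ee_rot: [[-1.0, 0.032, -0.0], [0.032, 1.0, -0.0], [0.0, -0.0, -1.0]]
ft_force: [-0.4, 0.7, 0.7]
opening: 0.0
clock: 26.95
ee_pos: [0.5666, 0.1793, 0.0277]
ee_rot: [[-1.0, 0.031, -0.0], [0.031, 1.0, -0.0], [0.0, -0.0, -1.0]]
ft_force: [-0.4, -0.5, 0.7]
opening: 0.0003
```

```bash
python3 -m pendant '[[1,0,0,-0.15,0],[1,0,0,-0.15,0],[1,0,0,0,0]]' ; python3 -m pendant '[[1,0,0,-0.15,0],[1,0,0,-0.1,0],[1,0,0,0,0]]'
```

```text
clock: 27.25
ee_pos: [0.5706, 0.1804, 0.0242]
ee_rot: [[-0.999, 0.032, 0.008], [0.032, 0.999, 0.002], [-0.008, 0.002, -1.0]]
ft_force: [1.2, -3.2, 18.6]
opening: 0.0001
clock: 27.55
ee_pos: [0.5727, 0.181, 0.0224]
ee_rot: [[-0.999, 0.032, 0.014], [0.032, 0.999, 0.001], [-0.013, 0.002, -1.0]]
ft_force: [-2.9, -6.7, 49.5]
opening: -0.0
```

```bash
python3 -m pendant '[[1,0,0,0.3,0],[1,0,0,0.5,0],[0,0,0,1,0],[-0.5,0,0,1,0],[-0.5,-1,0,1,0],[-0.5,-1,0,1,0],[-0.5,-1,0,1,0],[-0.5,-1,0,1,0],[-0.5,0,0,0,0],[-0.5,0,0,0,0]]' ; python3 - <<'E'
from p import *
s=ctrl.state(); im=ctrl.get_image("wrist"); save(im,"w6",s=1.2); W=cloud(im,s); gold(W,im["color"],(.4,.7,.1,.45))
E
```

```text
clock: 28.55
ee_pos: [0.467, 0.1791, 0.1847]
ee_rot: [[-1.0, 0.031, 0.001], [0.031, 1.0, -0.0], [-0.001, -0.0, -1.0]]
ft_force: [-0.2, -0.0, -0.3]
opening: 0.064
gold 4829 rect [0.5195 0.2381] [0.0556 0.1374] 88.46 x 0.4505 0.5883 y 0.2114 0.2675 z [0.0425 0.0474 0.0491] slope [-0.1086 -0.4031]
gold 5809 rect [0.5247 0.3616] [0.0505 0.1365] 87.47 x 0.456 0.5937 y 0.3343 0.3892 z [0.0443 0.0472 0.0486] slope [-0.0012 -0.0127]
gold 2849 rect [0.5125 0.1806] [0.052  0.0828] 87.82 x 0.4706 0.5539 y 0.1555 0.2076 z [0.0317 0.059  0.0768] slope [-0.5836 -0.0077]
```

View pics/w6.png

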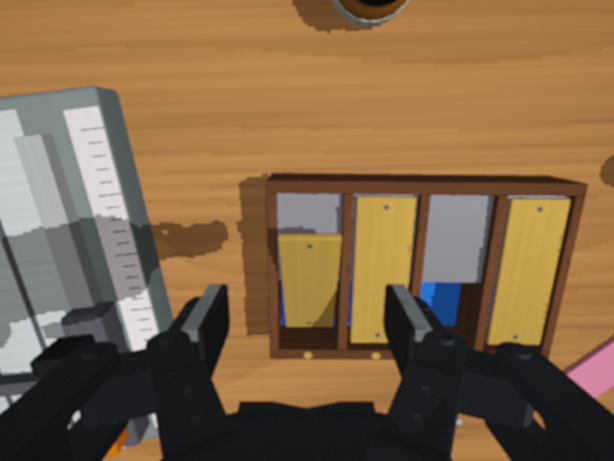

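```bash
python3 -m pendant '[[-0.5,0.7,0.1,-1,0],[-0.5,0,0,-1,0],[-0.5,0,0,-1,0],[-0.5,0,0,-1,0],[-0.5,0,0,-0.9,0],[-0.5,0,0,-0.49,0],[-0.5,0,0,0,0],[-0.5,0,0,0,0]]'; python3 -m pendant '[[1,0,0,0,0],[1,0,0,0,0],[1,0,0,0,0],[1,0,0,0,0],[1,0,0,0,0],[1,0,0,0,0]]'; python3 -m pendant '[[1,0,0,0.3,0],[1,0,0,0.6,0],[1,0,0,1,0],[1,0,0,1,0],[1,0,0,0,0],[1,0,0,0,0]]'
```

```text
clock: 29.4
ee_pos: [0.4844, 0.1821, 0.0495]
ee_rot: [[-1.0, 0.031, -0.0], [0.031, 1.0, 0.0], [0.0, 0.0, -1.0]]
ft_force: [0.1, -0.5, -0.0]
opening: 0.0636
clock: 30.0
ee_pos: [0.4848, 0.1821, 0.0504]
ee_rot: [[-1.0, 0.031, 0.002], [0.031, 1.0, 0.0], [-0.002, 0.001, -1.0]]
ft_force: [0.5, -1.0, 6.3]
opening: 0.0447
clock: 30.6
ee_pos: [0.4843, 0.1814, 0.1227]
ee_rot: [[-0.999, 0.032, 0.001], [0.032, 0.999, -0.0], [-0.001, -0.0, -1.0]]
ft_force: [-0.2, -0.9, -3.9]
opening: 0.0446
```

```bash
python3 -m pendant '[[1,0,0,1,0],[1,0,0,1,0],[1,0,-0.2,1,0],[1,0,-0.5,1,0],[1,0,-0.8,0.6,0],[1,0,-1,0,0],[1,0,-1,0,0],[1,0,-1,0,0.2],[1,0,-1,0,0.2],[1,0,-1,0,0.2]]'; python3 -m pendant '[[1,0,-1,0,0.2],[1,0,-1,0,0],[1,0,-1,0,0],[1,0,-1,0,0],[1,0,-1,0,0],[1,0,-1,0,0],[1,0.1,-1,0,0],[1,0,-1,0,0],[1,0,-1,0,0],[1,0,0,0,0]]'; python3 - <<'E'
from p import *
s=ctrl.state(); print(s["ee_pos"]); im=ctrl.get_image("wrist"); save(im,"w7",s=1.2); W=cloud(im,s); gold(W,im["color"],(.4,.7,-.4,-.1),zr=(.03,.3))
E
```

```text
clock: 31.6
ee_pos: [0.483, 0.0179, 0.2359]
ee_rot: [[-0.998, -0.06, -0.003], [-0.06, 0.998, -0.0], [0.003, -0.0, -1.0]]
ft_force: [0.9, 0.5, -2.0]
opening: 0.0449
clock: 32.6
ee_pos: [0.4849, -0.2103, 0.2351]
ee_rot: [[-0.997, -0.082, -0.004], [-0.082, 0.997, -0.001], [0.004, -0.001, -1.0]]
ft_force: [0.2, -0.5, -2.2]
opening: 0.0443
[ 0.4849 -0.2103  0.2351]
gold 3530 rect [ 0.5978 -0.1924] [0.1962 0.0512] 11.23 x 0.4977 0.689 y -0.2296 -0.1482 z [0.2061 0.2289 0.2439] slope [-0.6259 -0.0544]
```

View pics/w7.png

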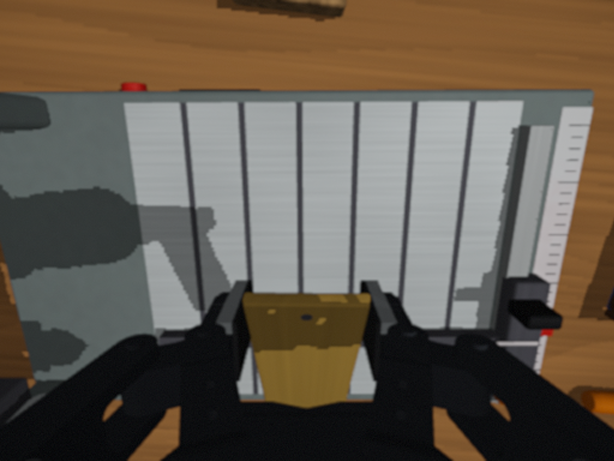

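```bash
python3 -m pendant '[[1,0.07,-0.8,-1,0],[1,0,0,-1,0],[1,0,0,-1,0],[1,0,0,-1,0],[1,0,0,-1,0],[1,0,0,-0.6,0],[1,0,0,0,0]]'; python3 -m pendant '[[1,0,0,-0.3,0],[1,0,0,-0.3,0],[1,0,0,-0.3,0],[1,0,0,-0.3,0],[1,0,0,0,0]]';  python3 -m pendant '[[1,0,0,-0.3,0],[1,0,0,-0.3,0],[1,0,0,-0.1,0],[1,0,0,0,0]]'
```

```text
clock: 33.35
ee_pos: [0.4868, -0.2244, 0.095]
ee_rot: [[-0.996, -0.09, -0.004], [-0.09, 0.996, 0.002], [0.004, 0.002, -1.0]]
ft_force: [0.1, 0.3, -2.1]
opening: 0.0447
clock: 33.85
ee_pos: [0.4883, -0.2263, 0.0674]
ee_rot: [[-0.996, -0.088, -0.0], [-0.088, 0.996, -0.001], [0.0, -0.001, -1.0]]
ft_force: [-4.0, -1.2, 4.1]
opening: 0.0445
clock: 34.25
ee_pos: [0.4884, -0.226, 0.0496]
ee_rot: [[-0.996, -0.088, -0.0], [-0.088, 0.996, -0.0], [0.0, -0.0, -1.0]]
ft_force: [-3.4, -1.1, 3.6]
opening: 0.0444
```

```bash
python3 -m pendant '[[1,0,0,-0.2,0],[1,0.15,0.013,0,0],[1,0.15,0.013,0,0],[1,0,0,0,0],[1,0,0,0,0]]'; python3 -m pendant '[[1,0.15,0.013,0,0],[1,0,0,0,0],[1,0,0,0,0]]'
```

```text
clock: 34.75
ee_pos: [0.4975, -0.2246, 0.0449]
ee_rot: [[-0.996, -0.089, 0.003], [-0.089, 0.996, 0.001], [-0.003, 0.0, -1.0]]
ft_force: [-0.3, -0.2, 2.4]
opening: 0.0442
clock: 35.05
ee_pos: [0.4976, -0.2247, 0.0441]
ee_rot: [[-0.996, -0.089, -0.004], [-0.089, 0.996, -0.0], [0.004, 0.0, -1.0]]
ft_force: [-5.4, 0.8, 4.3]
opening: 0.0446
```

```bash
python3 -m pendant '[[1,0.05,0,0,0],[-0.3,0,0,0,0],[-0.3,0,0,0,0],[-0.3,0,0,0,0],[-0.3,0,0,0.3,0],[-0.3,0,0,1,0],[-0.3,-0.9,-0.08,1,0],[0.5,-1,-0.08,0,0],[1,0,0,0,0],[1,0,0,0,0]]'; python3 - <<'E'
from p import *
s=ctrl.state(); print(s["ee_pos"]); im=ctrl.get_image("wrist"); save(im,"w8",s=1.2); W=cloud(im,s); gold(W,im["color"],(.4,.7,-.4,-.1),zr=(.03,.3))
E
```

```text
clock: 36.05
ee_pos: [0.4537, -0.2291, 0.1027]
ee_rot: [[-0.996, -0.088, 0.001], [-0.088, 0.996, -0.001], [-0.001, -0.001, -1.0]]
ft_force: [0.3, 0.1, 0.2]
opening: 0.0117
[ 0.4537 -0.2291  0.1027]
gold 2663 rect [ 0.4993 -0.2233] [0.1144 0.0317] 3.82 x 0.4422 0.5566 y -0.2364 -0.204 z [0.0492 0.0505 0.1393] slope [-0.4212  0.1979]
```

```bash
python3 -m pendant '[[1,0,0,-1,0],[1,0,0,-0.9,0],[1,0,0,-0.26,0],[1,0.3,0.026,0,0],[1,0.2,0.017,0,0],[1,0,0,0,0],[1,0,0,0,0]]'; python3 -m pendant '[[1,0.1,0.009,0,0],[1,0.1,0.009,0,0],[1,0,0,0,0]]';python3 -m pendant '[[1,0.1,0.009,0,0],[1,0.1,0.009,0,0],[1,0,0,0,0]]'
```

```text
clock: 36.8
ee_pos: [0.4667, -0.2277, 0.0488]
ee_rot: [[-0.996, -0.089, 0.001], [-0.089, 0.996, -0.0], [-0.001, -0.001, -1.0]]
ft_force: [-0.8, 0.1, 0.6]
opening: 0.0001
clock: 37.1
ee_pos: [0.4715, -0.2272, 0.0483]
ee_rot: [[-0.996, -0.089, 0.001], [-0.089, 0.996, -0.0], [-0.001, -0.0, -1.0]]
ft_force: [-0.3, -0.2, -1.3]
opening: -0.0002
clock: 37.4
ee_pos: [0.4732, -0.2271, 0.0477]
ee_rot: [[-0.996, -0.088, -0.006], [-0.088, 0.996, -0.001], [0.006, -0.001, -1.0]]
ft_force: [-5.9, 0.1, 4.9]
opening: -0.0
```

```bash
python3 -m pendant '[[1,0.1,0.009,0,0],[1,0,0,0,0],[1,-0.5,-0.04,0,0],[1,-0.3,0,0.5,0],[1,0,0,1,0],[1,0,0,1,0],[1,0,0,1,0],[1,0,0.5,1,0],[1,0.2,1,1,0],[1,0.2,1,0.5,-0.2]]'; python3 - <<'E'
from p import *
im=ctrl.get_image("top"); W=cloud(im); gold(W,im["color"],(.4,.7,-.4,.45),100)
save(im,"t2",(300,90,512,250),3.5)
E
python3 -m pendant '[[1,0.2,1,0,-0.2],[1,0.3,1,0,-0.2],[1,0.3,1,0,-0.2],[1,0.3,1,0,0],[1,0.3,1,0,0],[1,0.3,1,0,0],[1,0.3,1,0,0],[1,0.3,1,0,0],[1,0.3,1,0,0],[1,0.3,1,0,0]]' ; python3 -m pendant '[[1,0.3,1,0,0],[1,0.3,1,0,0],[1,0.3,1,0,0],[1,0.3,1,0,0],[1,0.3,1,0,0],[1,0.3,1,0,0],[1,0,0,0,0],[1,0,0,0,0]]'
```

```text
clock: 38.4
ee_pos: [0.4696, -0.1645, 0.2009]
ee_rot: [[-0.998, -0.057, 0.004], [-0.057, 0.998, -0.001], [-0.004, -0.001, -1.0]]
ft_force: [0.6, -0.4, -0.5]
opening: -0.0003
gold 262 rect [ 0.5761 -0.2178] [0.0764 0.0404] 4.59 x 0.5376 0.6151 y -0.2391 -0.1953 z [0.0454 0.051  0.0563] slope [-0.0055  0.0159]
gold 560 rect [0.5227 0.3593] [0.0468 0.131 ] 87.84 x 0.4572 0.5885 y 0.3355 0.384 z [0.042  0.0476 0.0536] slope [0.0014 0.0057]
gold 542 rect [0.5178 0.239 ] [0.0458 0.1316] 87.81 x 0.4522 0.5833 y 0.216 0.2635 z [0.0425 0.0477 0.053 ] slope [0.0058 0.012 ]
clock: 39.45
ee_pos: [0.5412, 0.0862, 0.1988]
ee_rot: [[-1.0, 0.031, 0.001], [0.031, 1.0, 0.001], [-0.001, 0.001, -1.0]]
ft_force: [0.1, -0.8, 0.4]
opening: 0.0002
clock: 40.25
ee_pos: [0.5856, 0.2353, 0.1984]
ee_rot: [[-1.0, 0.03, 0.0], [0.03, 1.0, 0.0], [-0.0, 0.0, -1.0]]
ft_force: [-0.1, -1.4, -0.1]
opening: -0.0002
```

View pics/t2.png

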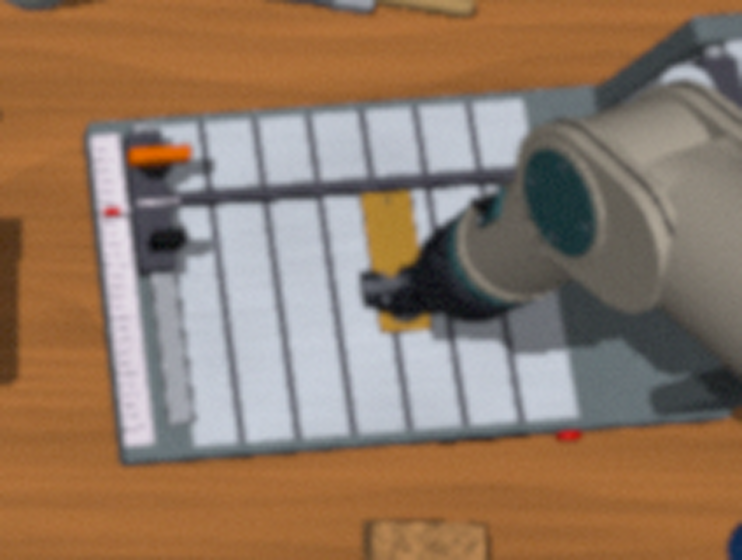

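```bash
python3 -m pendant '[[1,-0.76,0.19,-0.8,0],[1,0,0,-1,0],[1,0,0,-1,0],[1,0,0,-1,0],[1,0,0,-1,0],[1,0,0,-0.6,0],[1,0,0,-0.3,0],[1,0,0,-0.3,0],[1,0,0,-0.3,0],[1,0,0,-0.3,0]]' ; python3 -m pendant '[[1,0,0,-0.3,0],[1,0,0,-0.2,0],[1,0,0,-0.1,0],[1,0,0,-0.1,0],[1,0,0,-0.1,0],[1,0,0,0,0]]'
```

```text
clock: 41.25
ee_pos: [0.5675, 0.24, 0.0334]
ee_rot: [[-1.0, 0.032, 0.001], [0.032, 1.0, 0.001], [-0.001, 0.001, -1.0]]
ft_force: [0.0, -0.3, 0.3]
opening: -0.0003
clock: 41.85
ee_pos: [0.5735, 0.2417, 0.0196]
ee_rot: [[-0.999, 0.032, 0.014], [0.032, 0.999, 0.003], [-0.014, 0.004, -1.0]]
ft_force: [1.7, -4.8, 35.7]
opening: 0.0002
```

```bash
python3 -m pendant '[[1,0,0,0.3,0],[1,0,0,0.5,0],[0,0,0,1,0],[-0.5,0,0,1,0],[-0.5,-1,0,1,0],[-0.5,-1,0,1,0],[-0.5,-1,0,1,0],[-0.5,-0.5,0,1,0],[-0.5,0,0,0,0],[-0.5,0,0,0,0]]' ; python3 - <<'E'
from p import *
s=ctrl.state(); print(s["ee_pos"]); im=ctrl.get_image("wrist"); W=cloud(im,s); gold(W,im["color"],(.4,.7,.1,.45))
E
```

```text
clock: 42.85
ee_pos: [0.4796, 0.2395, 0.1832]
ee_rot: [[-1.0, 0.031, 0.001], [0.031, 1.0, -0.0], [-0.001, -0.0, -1.0]]
ft_force: [-0.1, 0.7, -0.7]
opening: 0.064
[0.4796 0.2395 0.1832]
gold 5585 rect [0.5241 0.3354] [0.1033 0.1366] 88.0 x 0.4561 0.5942 y 0.2855 0.3887 z [0.0432 0.0473 0.0487] slope [-0.0022 -0.0326]
gold 3035 rect [0.5147 0.2421] [0.0489 0.0826] 87.49 x 0.4731 0.5559 y 0.217 0.2678 z [0.0317 0.059  0.0766] slope [-0.5823 -0.0065]
```

```bash
python3 -m pendant '[[-0.5,0.3,0.14,-1,0],[-0.5,0,0,-1,0],[-0.5,0,0,-1,0],[-0.5,0,0,-1,0],[-0.5,0,0,-0.9,0],[-0.5,0,0,-0.43,0],[-0.5,0,0,0,0],[-0.5,0,0,0,0],[1,0,0,0,0],[1,0,0,0,0]]'; python3 -m pendant '[[1,0,0,0,0],[1,0,0,0,0],[1,0,0,0,0],[1,0,0,0,0],[1,0,0,0.3,0],[1,0,0,0.6,0],[1,0,0,1,0],[1,0,0,1,0],[1,0,0,0,0]]'; python3 -m pendant '[[1,0,0,1,0],[1,0,0,1,0],[1,0,-0.2,1,0],[1,0,-0.5,1,0],[1,0,-0.8,0.6,0],[1,0,-1,0,0],[1,0,-1,0,0],[1,0,-1,0,0.2],[1,0,-1,0,0.2],[1,0,-1,0,0.2]]'; python3 -m pendant '[[1,0,-1,0,0.2],[1,-0.1,-1,0,0],[1,-0.1,-1,0,0],[1,-0.1,-1,0,0],[1,0,-1,0,0],[1,0,-1,0,0],[1,0,-1,0,0],[1,0,-0.4,0,0],[1,0,0,0,0],[1,0,0,0,0]]'
```

```text
clock: 43.9
ee_pos: [0.4875, 0.2434, 0.0509]
ee_rot: [[-1.0, 0.031, 0.002], [0.031, 1.0, 0.0], [-0.002, 0.001, -1.0]]
ft_force: [-0.2, -0.1, 3.5]
opening: 0.0447
clock: 44.8
ee_pos: [0.4885, 0.2449, 0.1259]
ee_rot: [[-0.999, 0.031, 0.005], [0.031, 0.999, 0.004], [-0.005, 0.004, -1.0]]
ft_force: [1.2, 1.2, -2.5]
opening: 0.0447
clock: 45.8
ee_pos: [0.4862, 0.0794, 0.2369]
ee_rot: [[-0.998, -0.06, -0.001], [-0.06, 0.998, -0.001], [0.001, -0.0, -1.0]]
ft_force: [0.1, 0.1, -2.4]
opening: 0.0449
clock: 46.8
ee_pos: [0.4793, -0.1029, 0.2373]
ee_rot: [[-0.996, -0.09, -0.0], [-0.09, 0.996, 0.001], [-0.0, 0.001, -1.0]]
ft_force: [-0.2, 1.2, -1.9]
opening: 0.0443
```

```bash
python3 -m pendant '[[1,0.04,-1,0,0],[1,0,-1,0,0],[1,0,-0.05,-1,0],[1,0,0,-1,0],[1,0,0,-1,0],[1,0,0,-1,0],[1,0,0,-1,0],[1,0,0,-0.7,0],[1,0,0,0,0]]'; python3 -m pendant '[[1,0,0,-0.3,0],[1,0,0,-0.3,0],[1,0,0,-0.3,0],[1,0,0,-0.3,0],[1,0,0,-0.3,0],[1,0,0,-0.3,0],[1,0,0,-0.2,0],[1,0,0,0,0]]';  python3 -m pendant '[[1,0.15,0.013,0,0],[1,0.15,0.013,0,0],[1,0.1,0.008,0,0],[1,0,0,0,0],[1,0,0,0,0]]'
```

```text
clock: 47.7
ee_pos: [0.4793, -0.1533, 0.0932]
ee_rot: [[-0.996, -0.092, -0.004], [-0.092, 0.996, 0.002], [0.004, 0.002, -1.0]]
ft_force: [-0.3, 0.5, -2.5]
opening: 0.0443
clock: 48.5
ee_pos: [0.4805, -0.1554, 0.0444]
ee_rot: [[-0.996, -0.089, -0.0], [-0.089, 0.996, 0.0], [0.0, 0.0, -1.0]]
ft_force: [-2.5, -0.4, 2.7]
opening: 0.0443
clock: 49.0
ee_pos: [0.4917, -0.1544, 0.0451]
ee_rot: [[-0.996, -0.089, 0.002], [-0.089, 0.996, 0.001], [-0.002, 0.0, -1.0]]
ft_force: [0.0, -0.0, 1.8]
opening: 0.0445
```

```bash
python3 -m pendant '[[1,0.12,0.01,0,0],[1,0.05,0,0,0],[1,0,0,0,0]]'; python3 -m pendant '[[-0.3,0,0,0,0],[-0.3,0,0,0,0],[-0.3,0,0,0,0],[-0.3,0,0,0.3,0],[-0.3,0,0,1,0],[-0.3,-0.9,-0.08,1,0],[0.5,-1,-0.08,0,0],[1,0,0,0,0],[1,0,0,0,0],[1,0,0,0,0]]'
```

```text
clock: 49.3
ee_pos: [0.4918, -0.1545, 0.0442]
ee_rot: [[-0.996, -0.089, -0.006], [-0.089, 0.996, -0.001], [0.006, -0.0, -1.0]]
ft_force: [-7.4, -0.0, 3.5]
opening: 0.0444
clock: 50.3
ee_pos: [0.4484, -0.1583, 0.1026]
ee_rot: [[-0.996, -0.089, 0.002], [-0.089, 0.996, 0.0], [-0.002, 0.0, -1.0]]
ft_force: [-0.1, 0.5, 0.2]
opening: -0.0005
```

```bash
python3 -m pendant '[[1,0,0,-1,0],[1,0,0,-0.9,0],[1,0,0,-0.26,0],[1,0.3,0.026,0,0],[1,0.2,0.017,0,0],[1,0.1,0.009,0,0],[1,0.1,0.009,0,0],[1,0,0,0,0],[1,0.1,0.009,0,0],[1,0,0,0,0]]'; python3 -m pendant '[[1,0.1,0.009,0,0],[1,0.05,0.005,0,0],[1,0,0,0,0]]'
```

```text
clock: 51.3
ee_pos: [0.4671, -0.1568, 0.0485]
ee_rot: [[-0.996, -0.088, -0.0], [-0.088, 0.996, -0.0], [0.0, -0.0, -1.0]]
ft_force: [-0.0, 0.1, 1.9]
opening: -0.0
clock: 51.6
ee_pos: [0.4677, -0.1569, 0.0482]
ee_rot: [[-0.996, -0.088, -0.006], [-0.088, 0.996, -0.002], [0.006, -0.001, -1.0]]
ft_force: [-7.6, -0.9, 8.1]
opening: 0.0002
```

```bash
python3 -m pendant '[[1,-0.5,-0.04,0,0],[1,-0.3,0,0.5,0],[1,0,0,1,0],[1,0,0,1,0],[1,0,0,1,0],[1,0,0.5,1,0],[1,0.2,1,1,0],[1,0.2,1,0.6,-0.2],[1,0.2,1,0,-0.2],[1,0.2,1,0,-0.2]]'; python3 -m pendant '[[1,0.2,1,0,-0.22],[1,0.2,1,0,0],[1,0.2,1,0,0],[1,0.2,1,0,0],[1,0.2,1,0,0],[1,0.2,1,0,0],[1,0.2,1,0,0],[1,0.2,1,0,0],[1,0.2,1,0,0],[1,0.3,1,0,0]]' ; python3 -m pendant '[[1,0.3,1,0,0],[1,0.3,1,0,0],[1,0.3,1,0,0],[1,0.3,1,0,0],[1,0.3,1,0,0],[1,0.3,1,0,0],[1,0.4,1,0,0],[1,0,0,0,0],[1,0,0,0,0]]'; python3 - <<'E'
from p import *
im=ctrl.get_image("top"); W=cloud(im); gold(W,im["color"],(.3,.7,-.4,.6),100,zr=(.0,.2))
E
```

```text
clock: 52.6
ee_pos: [0.4715, -0.0437, 0.2024]
ee_rot: [[-1.0, 0.003, 0.002], [0.003, 1.0, -0.0], [-0.002, -0.0, -1.0]]
ft_force: [1.3, 1.0, 0.2]
opening: -0.0
clock: 53.6
ee_pos: [0.5231, 0.2066, 0.2018]
ee_rot: [[-0.999, 0.033, 0.0], [0.033, 0.999, 0.001], [-0.0, 0.001, -1.0]]
ft_force: [1.0, 0.2, -0.3]
opening: 0.0001
clock: 54.5
ee_pos: [0.5778, 0.3806, 0.2012]
ee_rot: [[-0.999, 0.033, -0.001], [0.033, 0.999, 0.0], [0.001, 0.0, -1.0]]
ft_force: [0.7, -0.6, -1.1]
opening: -0.0
gold 550 rect [0.5257 0.3597] [0.0456 0.1369] 87.97 x 0.4573 0.5936 y 0.3373 0.384 z [0.0422 0.048  0.053 ] slope [0.0037 0.0204]
```

```bash
python3 - <<'E'
from p import *
im=ctrl.get_image("top"); save(im,"t3",s=1.4)
E
```

```text
(no output)
```

View pics/t3.png

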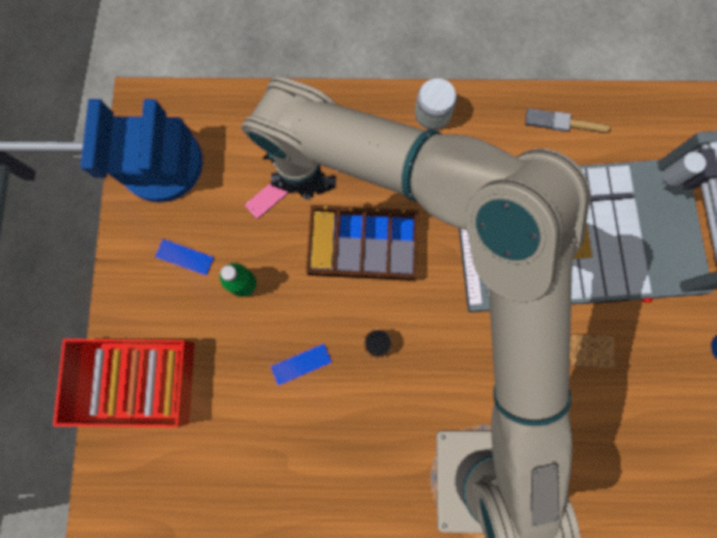

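```bash
python3 -m pendant '[[1,-0.27,-0.86,-0.9,0],[1,0,0,-1,0],[1,0,0,-1,0],[1,0,0,-1,0],[1,0,0,-1,0],[1,0,0,-0.6,0],[1,0,0,-0.3,0],[1,0,0,-0.3,0],[1,0,0,-0.3,0],[1,0,0,-0.3,0]]' ; python3 -m pendant '[[1,0,0,-0.3,0],[1,0,0,-0.2,0],[1,0,0,-0.1,0],[1,0,0,-0.1,0],[1,0,0,-0.1,0],[1,0,0,0,0]]'
```

```text
clock: 55.6
ee_pos: [0.5723, 0.359, 0.0338]
ee_rot: [[-0.999, 0.035, 0.001], [0.035, 0.999, 0.001], [-0.001, 0.001, -1.0]]
ft_force: [-0.3, -0.1, 1.0]
opening: 0.0001
clock: 56.2
ee_pos: [0.5772, 0.3606, 0.0207]
ee_rot: [[-0.999, 0.036, 0.011], [0.036, 0.999, 0.004], [-0.011, 0.004, -1.0]]
ft_force: [0.6, -6.1, 36.0]
opening: 0.0
```

```bash
python3 -m pendant '[[1,0,0,0.3,0],[1,0,0,0.5,0],[0,0,0,1,0],[-0.5,0,0,1,0],[-0.5,-1,0,1,0],[-0.5,-1,0,1,0],[-0.5,-1,0,1,0],[-0.5,-0.5,0,1,0],[-0.5,0,0,0,0],[-0.5,0,0,0,0]]' ; python3 - <<'E'
from p import *
s=ctrl.state(); print(s["ee_pos"]); im=ctrl.get_image("wrist"); W=cloud(im,s); gold(W,im["color"],(.4,.7,.1,.45))
E
```

```text
clock: 57.2
ee_pos: [0.4842, 0.3587, 0.1836]
ee_rot: [[-0.999, 0.034, 0.001], [0.034, 0.999, -0.0], [-0.001, -0.0, -1.0]]
ft_force: [-0.1, -0.3, 0.8]
opening: 0.0637
[0.4842 0.3587 0.1836]
gold 3021 rect [0.5197 0.3626] [0.0484 0.0827] 87.64 x 0.4778 0.5612 y 0.338 0.3879 z [0.0317 0.0591 0.0767] slope [-0.5814 -0.0036]
```

```bash
python3 -m pendant '[[-0.5,0.3,0.2,-1,0],[-0.5,0,0,-1,0],[-0.5,0,0,-1,0],[-0.5,0,0,-1,0],[-0.5,0,0,-0.9,0],[-0.5,0,0,-0.43,0],[-0.5,0,0,0,0],[-0.5,0,0,0,0],[1,0,0,0,0],[1,0,0,0,0]]'; python3 -m pendant '[[1,0,0,0,0],[1,0,0,0,0],[1,0,0,0,0],[1,0,0,0,0],[1,0,0,0.3,0],[1,0,0,0.6,0],[1,0,0,1,0],[1,0,0,1,0],[1,0,0,0,0]]'; python3 -m pendant '[[1,0,0,1,0],[1,0,0,1,0],[1,0,-0.2,1,0],[1,0,-0.5,1,0],[1,0,-0.8,0.6,0],[1,0,-1,0,0],[1,-0.1,-1,0,0],[1,-0.1,-1,0,0.2],[1,-0.1,-1,0,0.2],[1,-0.1,-1,0,0.2]]'; python3 -m pendant '[[1,-0.1,-1,0,0.2],[1,-0.1,-1,0,0],[1,-0.1,-1,0,0],[1,0,-1,0,0],[1,0,-1,0,0],[1,0,-1,0,0],[1,0,-1,0,0],[1,0,-1,0,0],[1,0,0,0,0],[1,0,0,0,0]]'
```

```text
clock: 58.25
ee_pos: [0.4923, 0.364, 0.0514]
ee_rot: [[-0.999, 0.034, 0.002], [0.034, 0.999, 0.001], [-0.002, 0.001, -1.0]]
ft_force: [0.0, -0.5, 3.2]
opening: 0.0449
clock: 59.15
ee_pos: [0.4931, 0.3659, 0.1265]
ee_rot: [[-0.999, 0.034, 0.005], [0.034, 0.999, 0.005], [-0.004, 0.005, -1.0]]
ft_force: [1.1, 0.5, -3.3]
opening: 0.0445
clock: 60.15
ee_pos: [0.4809, 0.1997, 0.237]
ee_rot: [[-0.998, -0.057, -0.001], [-0.057, 0.998, -0.001], [0.001, -0.001, -1.0]]
ft_force: [0.9, 0.0, -2.8]
opening: 0.0447
clock: 61.15
ee_pos: [0.4736, 0.0007, 0.2372]
ee_rot: [[-0.996, -0.084, -0.001], [-0.084, 0.996, 0.0], [0.001, 0.0, -1.0]]
ft_force: [-0.8, 0.7, -3.2]
opening: 0.044
```

```bash
python3 -m pendant '[[1,0,-1,0,0.02],[1,0,-1,0,0],[1,0,-1,0,0],[1,0,-0.38,-0.5,0],[1,0,0,-1,0],[1,0,0,-1,0],[1,0,0,-1,0],[1,0,0,-1,0],[1,0,0,-1,0],[1,0,0,0,0]]'; python3 -m pendant '[[1,0,0,-0.3,0],[1,0,0,-0.3,0],[1,0,0,-0.3,0],[1,0,0,-0.3,0],[1,0,0,-0.3,0],[1,0,0,-0.3,0],[1,0,0,-0.3,0],[1,0,0,-0.1,0],[1,0,0,0,0]]';  python3 -m pendant '[[1,0.15,0.013,0,0],[1,0.15,0.013,0,0],[1,0.1,0.008,0,0],[1,0,0,0,0],[1,0,0,0,0]]'; python3 -m pendant '[[1,0.12,0.01,0,0],[1,0.05,0,0,0],[1,0,0,0,0]]'
```

```text
clock: 62.15
ee_pos: [0.4716, -0.0815, 0.0972]
ee_rot: [[-0.996, -0.091, -0.006], [-0.091, 0.996, 0.002], [0.006, 0.003, -1.0]]
ft_force: [-0.9, 0.1, -4.0]
opening: 0.0445
clock: 63.05
ee_pos: [0.4741, -0.0834, 0.0447]
ee_rot: [[-0.996, -0.089, -0.001], [-0.089, 0.996, -0.0], [0.001, -0.0, -1.0]]
ft_force: [-3.8, 0.0, 3.0]
opening: 0.0443
clock: 63.55
ee_pos: [0.4854, -0.0822, 0.0453]
ee_rot: [[-0.996, -0.089, 0.002], [-0.089, 0.996, 0.001], [-0.002, 0.001, -1.0]]
ft_force: [-0.1, 0.2, 2.1]
opening: 0.0447
clock: 63.85
ee_pos: [0.4853, -0.0825, 0.0445]
ee_rot: [[-0.996, -0.089, -0.006], [-0.089, 0.996, -0.001], [0.006, -0.001, -1.0]]
ft_force: [-8.0, 0.7, 2.9]
opening: 0.0444
```

```bash
python3 -m pendant '[[-0.3,0,0,0,0],[-0.3,0,0,0,0],[-0.3,0,0,0,0],[-0.3,0,0,0.3,0],[-0.3,0,0,1,0],[-0.3,-0.9,-0.08,1,0],[0.5,-1,-0.08,0,0],[1,0,0,0,0],[1,0,0,0,0],[1,0,0,0,0]]'; python3 -m pendant '[[1,0,0,-1,0],[1,0,0,-0.9,0],[1,0,0,-0.26,0],[1,0.3,0.026,0,0],[1,0.2,0.017,0,0],[1,0.1,0.009,0,0],[1,0.1,0.009,0,0],[1,0,0,0,0],[1,0.1,0.009,0,0],[1,0,0,0,0]]'; python3 -m pendant '[[1,0.1,0.009,0,0],[1,0.05,0.005,0,0],[1,0,0,0,0]]'
```

```text
clock: 64.85
ee_pos: [0.4422, -0.0861, 0.1028]
ee_rot: [[-0.996, -0.088, 0.002], [-0.088, 0.996, 0.0], [-0.002, 0.0, -1.0]]
ft_force: [0.8, 0.6, 1.3]
opening: 0.0004
clock: 65.85
ee_pos: [0.4608, -0.0846, 0.0487]
ee_rot: [[-0.996, -0.088, -0.0], [-0.088, 0.996, -0.0], [0.0, -0.0, -1.0]]
ft_force: [-0.6, -0.7, 1.2]
opening: -0.0002
clock: 66.15
ee_pos: [0.4617, -0.0847, 0.0484]
ee_rot: [[-0.996, -0.088, -0.005], [-0.088, 0.996, -0.002], [0.006, -0.001, -1.0]]
ft_force: [-7.1, -0.6, 8.5]
opening: -0.0003
```

```bash
python3 -m pendant '[[1,-0.5,-0.04,0,0],[1,-0.3,0,0.5,0],[1,0,0,1,0],[1,0,0,1,0],[1,0,0,1,0],[1,0,0,1,-0.9],[1,0,0,1,-0.9],[1,0.2,0,1,-0.9],[1,0.2,-0.2,1,-0.9],[1,0.2,-0.4,1,-0.9]]';  python3 -m pendant '[[1,0.4,-0.4,1,-0.9],[1,0.4,-0.4,1,-0.9],[1,0.4,-0.4,1,-0.9],[1,0.4,-0.4,0.5,-0.9],[1,0.4,-0.4,0,-0.9],[1,0.2,-0.4,0,-0.9],[1,0,-0.4,0,-0.5],[1,0,0,0,0],[1,0,0,0,0]]'; python3 - <<'E'
from p import *
s=ctrl.state(); im=ctrl.get_image("wrist"); W=cloud(im,s); save(im,"w9",s=1.4); gold(W,im["color"],(.3,.8,-.5,.45),zr=(.03,.15))
np.savez("w9.npz",W=W,c=im["color"])
E
```

```text
clock: 67.15
ee_pos: [0.4598, -0.0989, 0.2632]
ee_rot: [[-0.831, 0.556, 0.001], [0.556, 0.831, 0.001], [-0.001, 0.001, -1.0]]
ft_force: [0.4, -0.6, 0.8]
opening: -0.0
clock: 68.05
ee_pos: [0.5145, -0.1692, 0.349]
ee_rot: [[-0.102, 0.995, 0.0], [0.995, 0.102, 0.001], [0.001, 0.001, -1.0]]
ft_force: [0.6, 0.7, 0.2]
opening: 0.0004
gold 3159 rect [ 0.5366 -0.0772] [0.1288 0.0447] 5.88 x 0.4708 0.6017 y -0.1044 -0.0501 z [0.0485 0.0503 0.0521] slope [-0.0001  0.001 ]
gold 2736 rect [ 0.5423 -0.1492] [0.129  0.0447] 4.67 x 0.4778 0.6078 y -0.1763 -0.1218 z [0.0486 0.0504 0.0522] slope [0.0009 0.0006]
gold 2413 rect [ 0.5481 -0.2188] [0.1291 0.0453] 4.94 x 0.4829 0.6137 y -0.2455 -0.1917 z [0.0488 0.0504 0.0523] slope [ 0.0016 -0.0008]
```

View pics/w9.png

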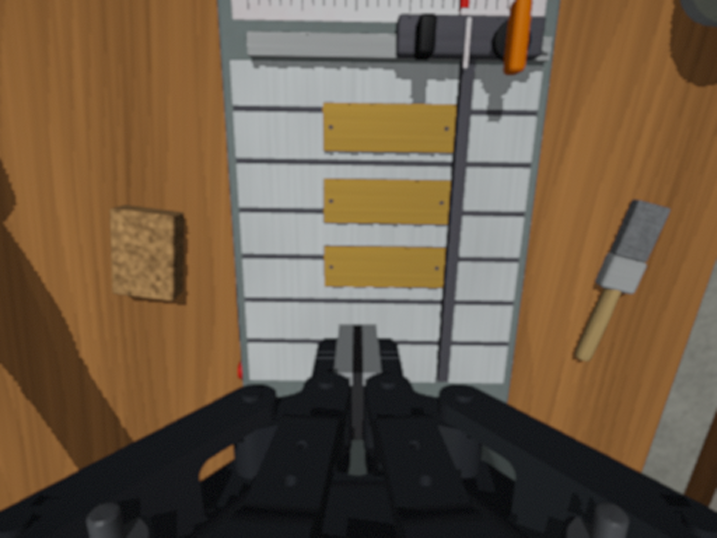

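```bash
cat > ang.py <<'E'
from h import *
d=np.load("w9.npz"); W=d["W"]; c=d["c"]; hsv=cv2.cvtColor(c,cv2.COLOR_RGB2HSV).astype(int); H,S,V=[hsv[...,i] for i in range(3)]
m=(H>15)&(H<32)&(S>90)&(abs(W[...,2]-.05)<.006)&(W[...,1]<-.03)&(W[...,0]<.65)
n,l,st,ce=cv2.connectedComponentsWithStats(m.astype(np.uint8))
def ln(p): a=cv2.fitLine(p.astype(np.float32),cv2.DIST_HUBER,0,.001,.001).ravel(); return np.degrees(np.arctan2(a[1],a[0]))
for i in range(1,n):
    if st[i,4]<500: continue
    x,y,w,h,_=st[i]; lo=[];hi=[];f=[]
    for u in range(x+8,x+w-8):
        v=np.where(l[:,u]==i)[0]; lo.append(W[v[1],u,:2]); hi.append(W[v[-2],u,:2])
    for v in range(y+5,y+h-5):
        u=np.where(l[v]==i)[0]; f.append(W[v,u[-1],:2])
    print(ce[i],"top",ln(np.array(lo)),"bot",ln(np.array(hi)),"far",ln(np.array(f)))
b=[]
for v in range(90,260):
    u=np.where((V[v]<110)&(abs(W[v,:,2]-.064)<.004)&(W[v,:,0]>.58)&(W[v,:,0]<.65))[0]
    if len(u)>4: b.append(W[v,u].mean(0)[:2])
print("blade",len(b),ln(np.array(b)))
E
python3 ang.py
```

```text
[277.8953  90.8052] top 5.5824723 bot 4.8738265 far -84.47274
[276.0083 143.5307] top 4.7942743 bot 4.9836626 far -85.127785
[274.2171 190.0613] top 4.8095007 bot 5.3541656 far -84.7321
blade 170 -85.127686
```

```bash
python3 -m pendant '[[1,-0.2,1,0,0],[1,-0.2,1,0,0],[1,0,1,0,0],[1,0,1,0,0],[1,0,0,0,0],[1,0,0,0,0]]'; python3 - <<'E'
from p import *
s=ctrl.state(); im=ctrl.get_image("wrist"); W=cloud(im,s); c=im["color"]
hsv=cv2.cvtColor(c,cv2.COLOR_RGB2HSV).astype(int); H,S,V=[hsv[...,i] for i in range(3)]; Z=W[...,2]
m=(H>3)&(H<16)&(S>190)&(Z>.1035)&(Z<.115)&(W[...,0]<.7)&(W[...,0]>.58)&(abs(W[...,1])<.06); p=W[m]
print(m.sum(),cv2.minAreaRect(p[:,:2].astype(np.float32))); a=cv2.fitLine(p[:,:2].astype(np.float32),cv2.DIST_L2,0,.001,.001).ravel(); print("knob",np.degrees(np.arctan2(a[1],a[0])))
gold(W,c,(.3,.8,-.5,.45),zr=(.03,.15))
exec(open("m2.py").read().split("\n",2)[2])
E
```

```text
clock: 68.7
ee_pos: [0.5045, -0.0692, 0.3489]
ee_rot: [[-0.103, 0.995, 0.0], [0.995, 0.103, -0.0], [-0.0, 0.0, -1.0]]
ft_force: [-0.4, 0.1, -0.2]
opening: 0.0003
189 ((0.6293236613273621, 0.0025213882327079773), (0.013954302296042442, 0.050153281539678574), 4.69195556640625)
knob -85.0456
gold 2614 rect [ 0.5362 -0.0774] [0.129  0.0464] 5.02 x 0.4704 0.6024 y -0.1048 -0.0491 z [0.0487 0.0504 0.0522] slope [0.0001 0.0005]
gold 2285 rect [ 0.5421 -0.1486] [0.1293 0.0456] 4.72 x 0.4776 0.6078 y -0.1752 -0.1211 z [0.0488 0.0505 0.0522] slope [0.001  0.0034]
gold 773 rect [ 0.5778 -0.2153] [0.0694 0.0453] 4.77 x 0.5415 0.614 y -0.2373 -0.1905 z [0.0487 0.0505 0.0526] slope [0.0038 0.001 ]
line 92 0.0012783655503023268
clip faces 43 nan 0.002832925995013745 ctr nan
[ 0.5045 -0.0703  0.3487]
  return _methods._mean(a, axis=axis, dtype=dtype,
  ret = ret.dtype.type(ret / rcount)
```

```bash
python3 -c "
from rig import ctrl; print(ctrl.close_job())"
```

```text
the job is handed in; nothing more can be done
None
```

The engraver is set up and the three plaques that were in the case (one pocket was empty) are on the bed. I handed the job in at about 69 s of the 210 s allowed; no verdict was reported.

**What I did**
- I broke the knob loose and slackened it about 90°. My first grip was too low, on the knob's hub, but it still turned the knob about 20°. I then gripped the bar and finished the turn.
- I slid the fence about 71 mm in two pushes until the pointer stood at the red clip, then turned the knob back to its stop.
- I tipped out each plaque and laid it flat. I then pushed it against the fence at 6–8 N.

**Last checks**
- **Knob:** the bar lies at −85.0° against −85° for tight.
- **Pointer:** it was within about 0.5 mm of the clip's centre before I tightened the knob. A later reading of the pointer agrees, but in those later pictures the clip's near side was hidden, so its centre could not be measured again.
- **Plaques:** all three lie flat, with their far ends within about 1 mm of the fence. They are square to it within about 0.5°, with roughly 25 mm between neighbours. One early angle reading was 0.9° off; two later ones did not confirm it.
- **Not fully checked:** in the very last picture the hand partly hid the plaque nearest the gantry; the picture just before showed it whole and in place. I saw no plaque knocked aside. The jar and screwdriver looked untouched in pictures during the work, though the final pictures did not take them in.

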